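# Load a chamber slide and hold the incubation chamber's lid half open

## Robot

A 7-joint arm with a two-finger parallel gripper is mounted at the origin on the work surface. World frame = base frame: x ahead of the robot, y to its left, z up, the work surface at z = 0. Lengths are in m, angles in rad, forces in N, time in s.
With the tool pointing down it reaches from about 0.4 to 0.85 m from the base axis. Payload 10.4 kg.
Tool frame: the origin (TCP) lies midway between the tips of the shut fingers; the grasp point (between the pads) lies 19 mm behind it; z points along the fingers, y is the direction in which the jaws open and shut (so a half turn about z gives the same grasp; the last joint's range is limited). The gripper opens to 85 mm and grips with 20 to 120 N. Pads are 22 mm wide; open, the fingers measure 114 mm over their backs; the gripper's body (76 mm by 85 mm) begins 54 mm behind the grasp point. The pads swing forward as they close: fully open they stand 13 mm farther back than shut.
Start: joints at [1.321, 0.332, -0.065, 1.46, 0.022, 1.35, -0.088], TCP at [0.141, -0.609, 0.206] pointing down, gripper open.
Joint ranges: [-2.6, 2.6], [-0.5, 2.12], [-1.47, 1.34], [0.16, 2.42], [-1.27, 4.41], [0.06, 2.06], [-2.6, 2.6]. Speed limits (rad/s): [2.22, 2.22, 2.79, 2.79, 3.14, 3.14, 3.14].

## Interface

Orientations are given as a unit quaternion [x, y, z, w].
In Python, from workcell import manip, viewer gives the robot as it stands.
- The arm moves only by the tool move_arm, never from a script. Its argument "deltas" is a list of rows, each a list of 7 numbers: the shift along the tool's x, y, z in m, then the turn, a rotation vector about the tool's x, y, z in degrees, then the opening, from -1 (shut) to 1 (fully open). In form: [[dx, dy, dz, wx, wy, wz, gripper], ...]. A call has 1 to 10 rows; each row shifts and turns the commanded pose from where the row before left it, along the tool's axes as they then stand; what a row does not reach is not made up. A row lasts 1/8 s, in which the tool goes at most 62.5 mm and 10.7 degrees, less where a joint would pass 70% of its speed; a pose out of reach is approached as far as the arm can. A call with a gripper value outside its range is refused whole. The fingers move at their own pace and stop on an object; "force" is the grip in N (left out, the last holds). Time passes only in rows, so rows that do not move let the fingers close. It gives the time, the measured TCP pose, the force and the opening at its end, in the units of the state.
- manip.get_obs(): the state, without advancing time (a new reading comes with each control period).
- viewer.camera(name): name is "side" or "top" or "wrist"; returns (picture, depth): 384x512x3 uint8, red, green, blue; 384x512 float32, m along the optical axis (not along the pixel's ray), 0 where there is no reading.
- viewer.calibration(name): a dict with "fx", "fy", "cx", "cy" (pixels), "R" (3x3) and "t" (3): a world point X has camera coordinates R X + t; the wrist camera has in their place "T_tool_cam" (4x4, takes a point from camera to tool coordinates, whose origin is the TCP and whose axes are the flange's). Camera axes: x right, y down, z forward; pixel columns grow to the right and rows downward; lengths in m; the calibration is good to about 2 mm. A picture is of the moment at which its call begins: read the wrist's pose just before it. calibration takes no time and is no camera call.
- manip.hand_in(): hands the job in, once; it reports no verdict.
The state is a dict: "clock": time; "joint_pos": joint angles; "joint_velocities": joint speeds; "tau": joint torques, N m; "position": TCP position; "ee_rot": TCP orientation; "ft_force": force on the tool from outside, world axes, zero at the start; "torque": the same for the moment, N m; "grip_width": opening from 0.0 (shut) to 1.0 (fully open).
Only numpy, scipy, OpenCV 4.12 (cv2) and the standard library are available. Lean on these libraries where they do the work, as an engineer would, in place of code of your own. Each camera call takes 0.05 s, during which the arm holds its last target.

## Task

Take the chamber slide from the steel tray and lay it gently and level, square and evenly across both rails of the open slide chamber, in the middle of the gap between the two slides already there. Then bring the clear lid forward from where it leans back and hold it half open, at 45 degrees above closed, as a roof over the open wells that a pipette can still reach under; it falls shut if let go, so never let it drop, and finish while still holding it there with the gripper. Leave everything else where it stands.

Things in the scene. Friction and masses are not known exactly. Their poses are not given: they have to be found in the camera images.
- chamber: White slide chamber, fixed, open-topped box 174 (its x) x 324 mm (its y), rim 62 mm above the bench, walls 10 mm, inner floor at 36 mm. Two steel rails 5 mm wide run along y, centred at x -26 and +26 mm, tops 50 mm above the bench; slides lie across both, long side along x. Origin: centre of underside; -x is its front, towards the robot. Stands left or right, turned up to 0.2 rad
- rails_mid (a point): Point midway between the two rails at the height of their tops, mid-width of the chamber (chamber frame 0, 0, 50 mm); axes as the chamber. Each rail is 304 mm long and stands 14 mm above the inner floor
- lid (a joint): Angle of the clear lid, rad: 0 closed, flat on the rim; grows as it opens; starts at 1.72 to 1.83, leaning back to its stop at 1.83. Let go below about 1.4 it falls shut (0.3 to 0.6 kg, no spring, hardly any friction). Plate 312 mm wide, 5 mm thick, reaching 173 mm from the hinge
- lid_hinge (a point): Middle of the lid's hinge axis, at the chamber's rear edge (chamber frame 92, 0, 62 mm); the axis runs along the chamber's y. x, y and z turn with the lid and equal the chamber's when it is closed
- lid_handle (a point): Middle of the lid's handle: round steel bar 12 mm thick, 122 mm long, parallel to the hinge, raised above and just beyond the lid's free edge. From the hinge axis, in the lid's frame: x -188, z +48 mm (closed: 188 mm in front of the hinge, 48 mm above it). About 35 mm free between bar and lid edge; two posts 55 mm either side of the middle. Axes turn with the lid
- slide_new: The chamber slide to load, lying in the steel tray, turned up to 80 degrees either way: 76 mm long (its x), 26 mm wide (its y), 14 mm tall: glass 76 x 26 x 2 mm with a centred block of eight open wells, 56 x 23 x 12 mm, on a black gasket; white patch at the +x end; 30 g. Origin: centre of its underside; z up
- slide_left: Chamber slide already on the rails, on the chamber's +y side, leave alone: 76 mm long (its x), 26 mm wide (its y), 14 mm tall: glass 76 x 26 x 2 mm with a centred block of eight open wells, 56 x 23 x 12 mm, on a black gasket; white patch at the +x end; 30 g. Origin: centre of its underside; z up
- slide_right: Chamber slide already on the rails, on the chamber's -y side, leave alone: 76 mm long (its x), 26 mm wide (its y), 14 mm tall: glass 76 x 26 x 2 mm with a centred block of eight open wells, 56 x 23 x 12 mm, on a black gasket; white patch at the +x end; 30 g. Origin: centre of its underside; z up
- tray: Shallow stainless tray, fixed, 240 (its x) x 190 mm, floor 2 mm above the bench, lip 7 mm above the bench. Origin: centre of its underside. On the other side of the robot's centre line from the chamber
- mailer: Closed white slide mailer (flat plastic box 82 x 32 x 18 mm) at the far end of the tray, leave alone; origin: centre of its underside
- bottle: Clear bottle, 68 mm across, 150 mm tall, leave alone; origin: centre of its underside
- dishes: Stack of three covered round culture dishes, 90 mm across, 50 mm tall, behind and between chamber and tray, leave alone; origin: centre of its underside
- tube_rack: White rack of capped tubes, 190 x 80 mm, 100 mm tall, leave alone; origin: centre of its underside
- tip_box: Box of pipette tips with a clear cover, 122 x 82 x 79 mm, leave alone; origin: centre of its underside
Mind the look-alikes: they are no part of the job. What is shaped like the slide_new but green or orange is not meant.

How it is judged:
On the way:
1. the slide lies level and square across both rails between the two others, clear of both, and is let go (x of slide_new in the frame of chamber between -0.01 and 0.01 m and z of slide_new in the frame of chamber between 0.047 and 0.053 m and angle between the x axis of slide_new and the x axis of chamber, either way round below 0.14 rad and angle between slide_new's own z axis and vertical below 0.06 rad and y of slide_new in the frame of slide_left below -0.031 m and y of slide_new in the frame of slide_right above 0.031 m and contact force between slide_new and the fingers below 0.05 N and linear speed of slide_new below 0.03 m/s), for 0.3 s.
At the end, for the whole second after the job is handed in: New slide let go across both rails: centred within 10 mm, square within 8 degrees, level, 5 mm or more clear of both neighbours. Lid still at 45 +/- 7 degrees (0.66 to 0.91 rad), carried by the gripper's fingers (over 0.5 N) and by no loose thing (all of step 1 and value of joint lid between 0.663 and 0.908 rad and velocity of joint lid between -0.1 and 0.1 rad/s and contact force between lid and the fingers above 0.5 N and contact force between lid and slide_new below 0.1 N and contact force between lid and slide_left below 0.1 N and contact force between lid and slide_right below 0.1 N and contact force between lid and mailer below 0.1 N and contact force between lid and bottle below 0.1 N and contact force between lid and dishes below 0.1 N and contact force between lid and tube_rack below 0.1 N and contact force between lid and tip_box below 0.1 N); the arm keeps its last pose, push and grip.
It fails at once if the lid drops shut (below 20 degrees) (value of joint lid below 0.35 rad).
It fails at once if the new slide is tipped over 35 degrees (angle between slide_new's own z axis and vertical above 0.61 rad).
It fails at once if the new slide is dropped or flung (free of the fingers at over 0.6 m/s) (linear speed of slide_new above 0.6 m/s and contact force between slide_new and the fingers below 0.02 N).
It fails at once if a slide already on the rails is moved by over 10 mm (distance of any of slide_left, slide_right from where it was at the start of the episode above 0.01 m).
It fails at once if another thing on the bench is moved by over 20 mm (distance of any of mailer, bottle, dishes, tube_rack, tip_box from where it was at the start of the episode above 0.02 m).
It also fails if it takes over 64 s, if anything falls off the work surface, if the arm or the gripper's body presses on something with over 40 N, if the wrist force passes 120 N, or if a joint passes its speed limit or range.

## Working session

There is one attempt and no reset: what is moved stays moved. The work goes in short steps, Python scripts to look and compute and a tool call to move; the robot and the scene stay as the last step left them, time stands still between calls to the robot, and variables do not carry over. Pictures are saved under pics/ and viewed, and the job is handed in when it is done.

Besides the shell and the picture viewer there is one more tool, called by a JSON object that holds its "op" and its "data". move_arm: Moves the arm, as the interface text tells. Its arguments: {"type":"object","properties":{"deltas":{"type":"array"},"force":{"type":"number"}},"required":["deltas"]}

```bash
ls -la; mkdir -p pics; python3 - <<'E'
from workcell import manip, viewer
import cv2, numpy as np
o=manip.get_obs(); print(o)
for n in ["side","top","wrist"]:
    p,d=viewer.camera(n); cv2.imwrite(f"pics/{n}0.png",p[:,:,::-1]); np.savez(f"pics/{n}0.npz",p=p,d=d)
    c=viewer.calibration(n); print(n,{k:np.round(v,4).tolist() for k,v in c.items()})
E
```

```text
total 12
drwxr-xr-x  3 agent agent 4096 Dec  7 14:34 .
drwxr-xr-x 23 root  root  4096 Dec  7 14:34 ..
drwxr-xr-x  2 agent agent 4096 Dec  7 14:34 pics
{'clock': 0.0, 'joint_pos': array([ 1.32139834,  0.33283127, -0.06472048,  1.46093335,  0.02160257,
        1.34989219, -0.08852256]), 'joint_velocities': array([ 0.00056845,  0.00020298, -0.00111843, -0.00049383, -0.00028274,
       -0.00036332, -0.00089788]), 'tau': array([ 1.07297408e-03, -6.25438142e+01,  4.95887746e-02, -3.91607809e+01,
        1.63278077e-02,  9.64481063e-03, -1.44700857e-05]), 'position': array([ 0.14045069, -0.60860031,  0.20524517]), 'ee_rot': array([ 9.93575960e-01,  1.13165119e-01, -1.07083477e-04, -6.75772563e-04]), 'ft_force': array([0.00311691, 0.3544829 , 0.31307317]), 'torque': array([ 0.01184546, -0.04767172, -0.05562193]), 'grip_width': 1.0068487982308791}
side {'fx': 431.1806, 'fy': 431.1806, 'cx': 257.9061, 'cy': 191.3127, 'R': [[0.9768, -0.2139, 0.0118], [-0.1238, -0.6085, -0.7839], [0.1748, 0.7642, -0.6208]], 't': [-0.4988, 0.1264, 1.6525]}
top {'fx': 391.0164, 'fy': 391.0164, 'cx': 252.6151, 'cy': 195.0885, 'R': [[-0.0097, -0.9999, -0.0107], [-0.9867, 0.0113, -0.1622], [0.1623, 0.009, -0.9867]], 't': [-0.0056, 0.5028, 1.2664]}
wrist {'fx': 297.4656, 'fy': 297.4656, 'cx': 260.9609, 'cy': 193.459, 'T_tool_cam': [[0.0006, -0.9523, -0.3053, 0.078], [1.0, 0.0005, 0.0002, 0.0001], [-0.0, -0.3053, 0.9523, -0.1683], [0.0, 0.0, 0.0, 1.0]]}
```

View pics/top0.png

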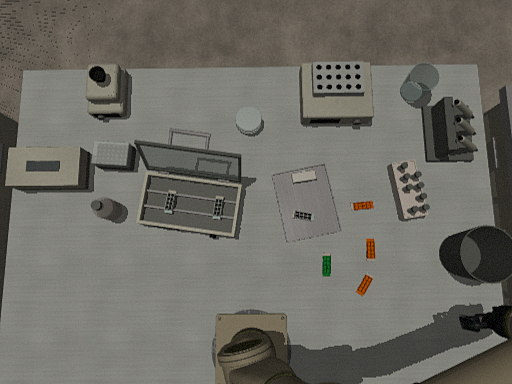

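View pics/side0.png

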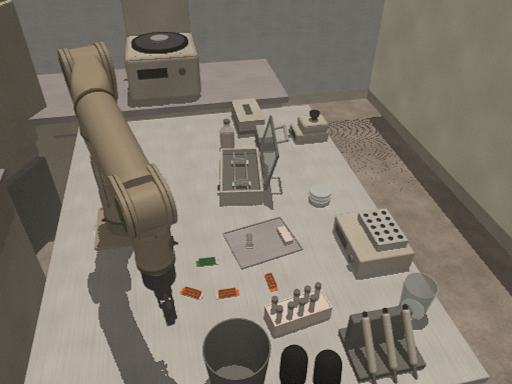

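View pics/wrist0.png

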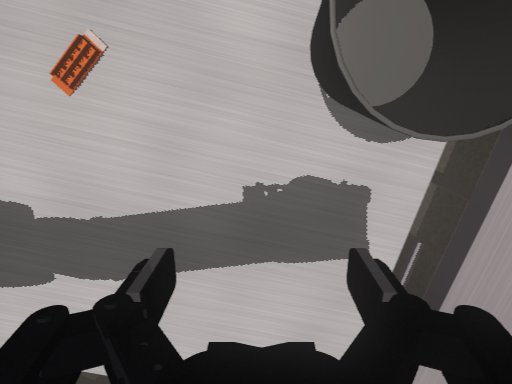

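The top view shows the chamber at about (190,200), the open lid behind it, the new slide in the tray at (302,215), and the decoys at (327,265), (370,248), (363,205) and (364,285). I'll zoom in on the chamber and tray.

```bash
cat > h.py <<'E'
import numpy as np, cv2
from workcell import manip, viewer
from scipy.spatial.transform import Rotation as Ro
def world_cam(n,pose=None):
    c=viewer.calibration(n)
    if n=="wrist":
        p,q=pose; T=np.eye(4);T[:3,:3]=Ro.from_quat(q).as_matrix();T[:3,3]=p
        W=T@np.array(c["T_tool_cam"]); R=W[:3,:3].T; t=-R@W[:3,3]
    else: R=np.array(c["R"]);t=np.array(c["t"])
    return c,R,t
def ray_plane(n,uv,z,pose=None):
    c,R,t=world_cam(n,pose)
    uv=np.atleast_2d(uv).astype(float)
    d=np.c_[(uv[:,0]-c["cx"])/c["fx"],(uv[:,1]-c["cy"])/c["fy"],np.ones(len(uv))]
    o=-R.T@t; D=d@R
    s=(z-o[2])/D[:,2]
    return o+D*s[:,None]
def proj(n,X,pose=None):
    c,R,t=world_cam(n,pose); X=np.atleast_2d(X)@R.T+t
    return np.c_[X[:,0]/X[:,2]*c["fx"]+c["cx"],X[:,1]/X[:,2]*c["fy"]+c["cy"]]
def cloud(n,d,pose=None):
    c,R,t=world_cam(n,pose); v,u=np.mgrid[:d.shape[0],:d.shape[1]]
    P=np.stack([(u-c["cx"])/c["fx"]*d,(v-c["cy"])/c["fy"]*d,d],-1)
    return (P-t)@R
def snap(n,name):
    o=manip.get_obs(); p,d=viewer.camera(n)
    cv2.imwrite(f"pics/{name}.png",p[:,:,::-1]); np.savez(f"pics/{name}.npz",p=p,d=d,pos=o["position"],q=o["ee_rot"]); return o,p,d
E
python3 - <<'E'
import cv2,numpy as np
p=cv2.imread("pics/top0.png")
cv2.imwrite("pics/topA.png",cv2.resize(p[120:250,125:255],None,fx=4.5,fy=4.5,interpolation=cv2.INTER_CUBIC))
cv2.imwrite("pics/topB.png",cv2.resize(p[155:250,265:350],None,fx=6,fy=6,interpolation=cv2.INTER_CUBIC))
p=cv2.imread("pics/side0.png")
cv2.imwrite("pics/sideA.png",cv2.resize(p[110:215,205:300],None,fx=5.5,fy=5.5,interpolation=cv2.INTER_CUBIC))
E
```

```text
(no output)
```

View pics/topA.png

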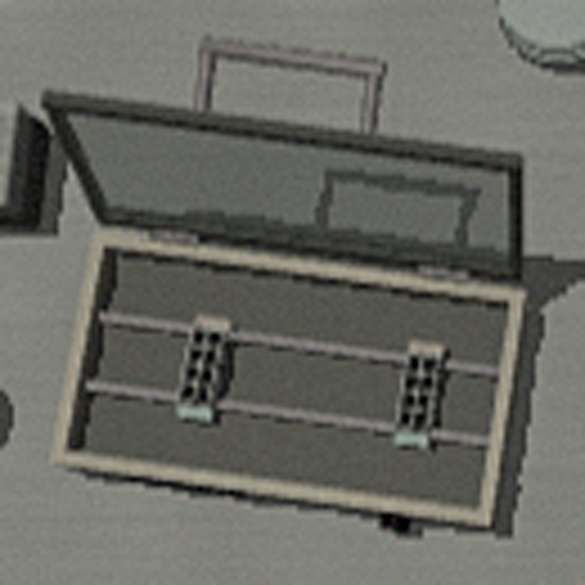

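View pics/topB.png

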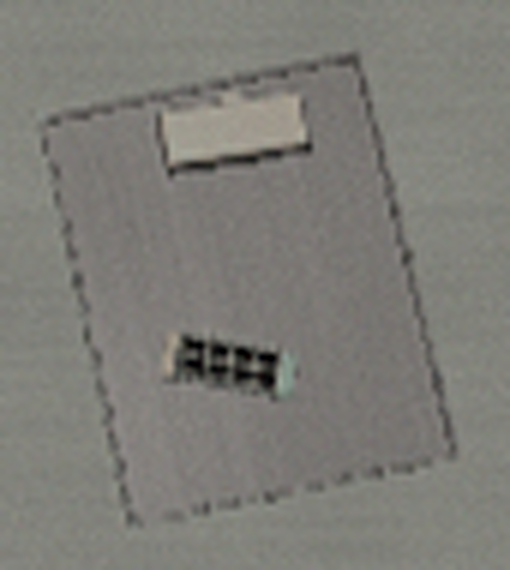

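View pics/sideA.png

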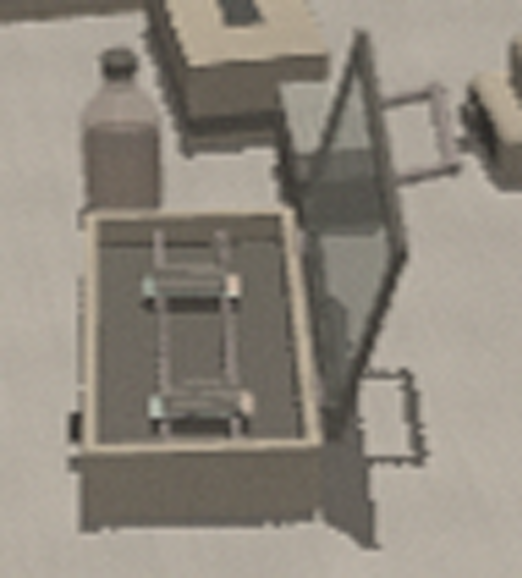

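```bash
python3 - <<'E'
from h import *
def A(U,s,ox,oy): U=np.array(U,float); return (U+.5)/s-.5+[ox,oy]
C=A([[52,462],[490,524],[524,290],[98,232]],4.5,125,120)
P=ray_plane("top",C,0.062); print("rim FL FR RR RL\n",P.round(4))
print([np.linalg.norm(P[i]-P[(i+1)%4]).round(4) for i in range(4)], P.mean(0))
e=(P[0]-P[1])+(P[3]-P[2]); print("yaw from y", np.arctan2(-e[0],e[1])); e=(P[3]-P[0])+(P[2]-P[1]); print("yaw from x",np.arctan2(e[1],e[0]))
S=ray_plane("top",A([[168,357],[290,374]],6,265,155),0.01); print("slide ends",S, np.linalg.norm(S[0]-S[1]), S.mean(0))
SL=ray_plane("top",A([[213,322],[196,413]],4.5,125,120),0.055);SR=ray_plane("top",A([[428,346],[412,440]],4.5,125,120),0.055)
print(SL,SL.mean(0),SR,SR.mean(0))
T=ray_plane("top",A([[42,122],[355,58],[455,455],[133,520]],6,265,155),0.007); print("tray",T,T.mean(0))
E
```

```text
rim FL FR RR RL
 [[0.4137 0.3697 0.062 ]
 [0.3656 0.0521 0.062 ]
 [0.5366 0.0268 0.062 ]
 [0.5841 0.3422 0.062 ]]
[np.float64(0.3212), np.float64(0.1729), np.float64(0.3189), np.float64(0.1726)] [0.47499742 0.19771027 0.062     ]
yaw from y -0.14970534187333465
yaw from x -0.15354503622976584
slide ends [[ 0.44092716 -0.1455434   0.01      ]
 [ 0.43053214 -0.21408818  0.01      ]] 0.06932852044299621 [ 0.43572965 -0.17981579  0.01      ]
[[0.51663438 0.25674458 0.055     ]
 [0.44916968 0.26759559 0.055     ]] [0.48290203 0.26217008 0.055     ] [[0.49689319 0.09789882 0.055     ]
 [0.42762729 0.10929297 0.055     ]] [0.46226024 0.1035959  0.055     ]
tray [[ 0.57824512 -0.07682939  0.007     ]
 [ 0.61390322 -0.2584066   0.007     ]
 [ 0.38413167 -0.3055556   0.007     ]
 [ 0.34964124 -0.12381694  0.007     ]] [ 0.48148031 -0.19115213  0.007     ]
```

The chamber comes out at about (0.475, 0.198) with yaw −0.152. The new slide is at about (0.436, −0.18) with its long axis near 81°. Next I'll move above the slide for a wrist look.

```bash
cat >> h.py <<'E'
def down(yaw_deg):
    y=np.deg2rad(yaw_deg); x=np.array([np.cos(y),np.sin(y),0]); z=np.array([0,0,-1.]); return np.c_[x,np.cross(z,x),z]
def plan(tp,tR,n,g,start=None):
    o=manip.get_obs(); p=o["position"] if start is None else start[0]; R=Ro.from_quat(o["ee_rot"]).as_matrix() if start is None else start[1]
    w=Ro.from_matrix(R.T@tR).as_rotvec(); 
    rows=[]; cp,cR=p.copy(),R.copy()
    for i in range(1,n+1):
        q=p+(np.array(tp)-p)*i/n; Q=R@Ro.from_rotvec(w*i/n).as_matrix()
        d=np.round(cR.T@(q-cp),4); r=np.round(np.rad2deg(Ro.from_matrix(cR.T@Q).as_rotvec()),1)
        rows.append(d.tolist()+r.tolist()+[g])
        cp=cp+cR@d; cR=cR@Ro.from_rotvec(np.deg2rad(r)).as_matrix()
    print("["+",\n".join(str(r) for r in rows)+"]"); return cp,cR
E
python3 - <<'E'
from h import *
plan([0.436,-0.18,0.19],down(81.4),9,1)
E
```

```text
[[0.0427, -0.039, 0.0018, -0.0, -0.0, -7.6, 1],
[0.0475, -0.0331, 0.0017, -0.0, -0.0, -7.6, 1],
[0.0514, -0.0264, 0.0018, -0.0, -0.0, -7.6, 1],
[0.0545, -0.0194, 0.0017, -0.0, -0.0, -7.6, 1],
[0.0566, -0.0121, 0.0018, -0.0, -0.0, -7.6, 1],
[0.0577, -0.0045, 0.0017, -0.0, -0.0, -7.6, 1],
[0.0578, 0.0033, 0.0018, -0.0, -0.0, -7.6, 1],
[0.0568, 0.0108, 0.0017, -0.0, -0.0, -7.6, 1],
[0.0549, 0.0182, 0.0018, -0.0, -0.1, -7.6, 1]]
```

{"op": "move_arm", "data": {"deltas": [[0.0425,-0.039,0.0018,0,0,-7.6,1],[0.0475,-0.033,0.0018,0,0,-7.6,1],[0.0515,-0.0265,0.0018,0,0,-7.6,1],[0.0545,-0.0195,0.0018,0,0,-7.6,1],[0.0565,-0.012,0.0018,0,0,-7.6,1],[0.0575,-0.0045,0.0018,0,0,-7.6,1],[0.058,0.0035,0.0018,0,0,-7.6,1],[0.057,0.011,0.0018,0,0,-7.6,1],[0.055,0.018,0.0018,0,0,-7.6,1],[0,0,0,0,0,0,1]]}}

```text
clock: 1.4
position: [0.4381, -0.1758, 0.1898]
ee_rot: [0.755, 0.656, 0.001, -0.0]
ft_force: [0.1, -1.1, -0.2]
grip_width: 1.0
```

```bash
python3 - <<'E'
from h import *
o,p,d=snap("wrist","w1"); print(o["clock"],o["position"],o["ee_rot"],o["joint_pos"],o["joint_velocities"])
E
```

```text
1.4 [ 0.43813521 -0.1758354   0.18982898] [ 7.55148473e-01  6.55553523e-01  5.82115315e-04 -1.50455135e-04] [ 0.8543926   0.03762767 -0.57464483  1.84556763  0.0202534   1.26411393
  0.13299791] [ 0.04926655 -0.00524076  0.08423699  0.01141315  0.02048064  0.00835482
 -0.00115691]
```

View pics/w1.png

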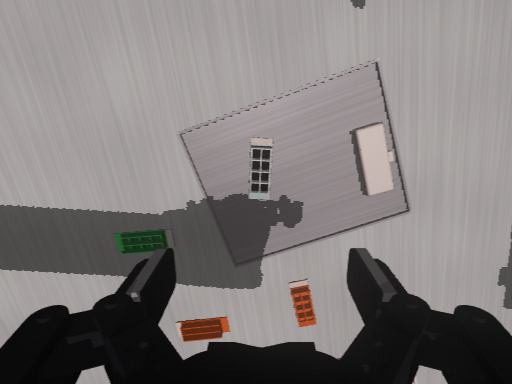

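The wrist view shows the new slide at about (260,168), with its patch end up. I'll zoom in to get its ends.

```bash
python3 - <<'E'
from h import *
p=cv2.imread("pics/w1.png")
cv2.imwrite("pics/w1A.png",cv2.resize(p[130:210,220:300],None,fx=7,fy=7,interpolation=cv2.INTER_CUBIC))
E
```

```text
(no output)
```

View pics/w1A.png

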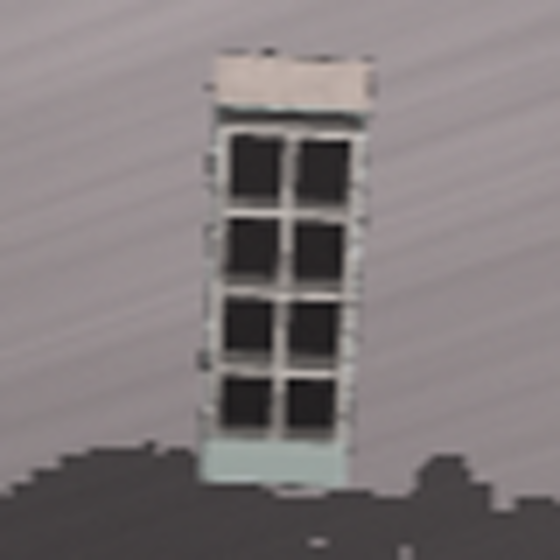

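```bash
cat >> h.py <<'E'
def A(U,s,ox,oy): U=np.array(U,float); return (U+.5)/s-.5+[ox,oy]
E
python3 - <<'E'
from h import *
f=np.load("pics/w1.npz"); pose=(f["pos"],f["q"])
P=ray_plane("wrist",A([[215,55],[373,60],[346,487],[200,483]],7,220,130),0.004,pose)[:,:2]
print(P,[np.linalg.norm(P[i]-P[(i+1)%4]).round(4) for i in range(4)],"c",P.mean(0))
e=P[0]+P[1]-P[2]-P[3]; print("yaw",np.rad2deg(np.arctan2(e[1],e[0])))
B=ray_plane("wrist",A([[222,128],[358,133],[342,438],[212,436]],7,220,130),0.016,pose)[:,:2]
print("block",B.mean(0),[np.linalg.norm(B[i]-B[(i+1)%4]).round(4) for i in range(4)])
print(np.median(cloud("wrist",f["d"],pose)[150:160,256:264].reshape(-1,3),0))
o=manip.get_obs();print(o["position"],o["ee_rot"])
E
```

```text
[[ 0.43043017 -0.14030781]
 [ 0.45667715 -0.14486096]
 [ 0.44215131 -0.2195889 ]
 [ 0.41629279 -0.21516535]] [np.float64(0.0266), np.float64(0.0761), np.float64(0.0262), np.float64(0.0762)] c [ 0.43638785 -0.17998075]
yaw 79.15260356780134
block [ 0.43661777 -0.17880111] [np.float64(0.0224), np.float64(0.0527), np.float64(0.0224), np.float64(0.0531)]
[ 0.43853664 -0.1614603   0.00599777]
[ 0.43679671 -0.17845433  0.18965891] [ 7.56866034e-01  6.53570029e-01  2.14668173e-06 -1.51468875e-04]
```

```bash
python3 - <<'E'
from h import *
s=plan([0.4365,-0.18,0.04],down(79.2),4,0)
E
```

```text
[[-0.0004, -0.0, 0.0374, -0.0, -0.0, 0.6, 0],
[-0.0004, -0.0, 0.0374, -0.0, -0.0, 0.6, 0],
[-0.0004, -0.0, 0.0374, -0.0, -0.0, 0.6, 0],
[-0.0004, -0.0, 0.0375, -0.0, -0.0, 0.6, 0]]
```

{"op": "move_arm", "data": {"deltas": [[0,0,0.0375,0,0,0.6,0],[0,0,0.0375,0,0,0.6,0],[0,0,0.0375,0,0,0.6,0],[0,0,0.0375,0,0,0.6,0],[0,0,0,0,0,0,0],[0,0,0,0,0,0,0]]}}

```text
clock: 2.2
position: [0.4366, -0.1811, 0.0411]
ee_rot: [0.772, 0.636, 0.0, 0.001]
ft_force: [0.6, -0.9, 1.2]
grip_width: 0.499
```

```bash
python3 - <<'E'
from h import *
o,p,d=snap("wrist","w2"); print(o["clock"],o["position"],Ro.from_quat(o["ee_rot"]).as_matrix().round(4).tolist(),o["joint_velocities"].round(3),o["grip_width"])
s=plan([0.4365,-0.18,0.006],down(79.2),2,0)
E
```

```text
2.2 [ 0.43659446 -0.18109995  0.0410633 ] [[0.1919, 0.9814, 0.001], [0.9814, -0.1919, -0.0007], [-0.0005, 0.0011, -1.0]] [ 0.    -0.014 -0.006 -0.011  0.002 -0.004 -0.004] 0.49884824464143235
[[0.0005, -0.0004, 0.0177, 0.1, 0.0, -0.1, 0],
[0.0005, -0.0004, 0.0177, 0.0, 0.0, -0.2, 0]]
```

View pics/w2.png

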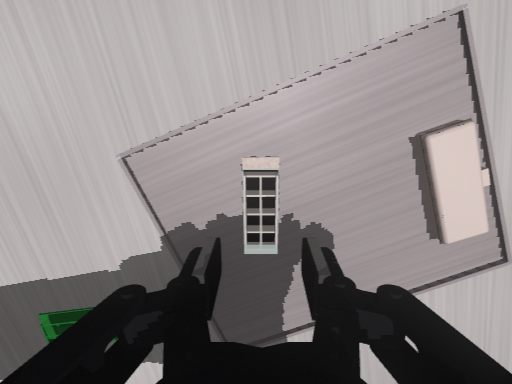

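The slide is square and centred between the open fingers, at about (261,205). Now I'll descend and grip.

{"op": "move_arm", "data": {"deltas": [[0.0005,-0.0005,0.018,0,0,0,0],[0.0005,0,0.017,0,0,0,0],[0,0,0,0,0,0,0],[0,0,0,0,0,0,-0.3],[0,0,0,0,0,0,-0.6],[0,0,0,0,0,0,-1],[0,0,0,0,0,0,-1],[0,0,0,0,0,0,-1]], "force": 25}}

```text
clock: 3.25
position: [0.4359, -0.1792, 0.0049]
ee_rot: [0.772, 0.636, 0.0, 0.0]
ft_force: [-0.0, -0.1, -0.6]
grip_width: 0.002
```

```bash
python3 - <<'E'
from h import *
o,p,d=snap("wrist","w3"); print(o["clock"],o["position"],o["ft_force"],o["joint_velocities"].round(3),o["grip_width"],o["grip_width"]*85)
E
```

```text
3.25 [ 0.43587992 -0.17919172  0.00487006] [-0.02163985 -0.09803696 -0.59069368] [-0.     0.001  0.002  0.001  0.     0.001  0.   ] 0.0015193050615442652 0.12914093023126255
```

View pics/w3.png

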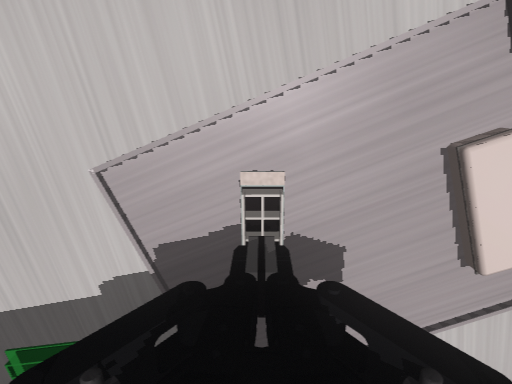

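The gripper shut on nothing (opening 0.002). I'll check where the slide is relative to the fingers.

```bash
python3 - <<'E'
from h import *
f=np.load("pics/w3.npz"); pose=(f["pos"],f["q"])
P=ray_plane("wrist",[[240,172],[285,172]],0.004,pose); print("patch end now",P)
print("tcp px",proj("wrist",[f["pos"]],pose), "expected slide ends",proj("wrist",[[.4436,-.1426,.004],[.4292,-.2174,.004]],pose))
o,p,d=snap("top","t1"); o,p2,d2=snap("side","s1")
cv2.imwrite("pics/t1A.png",cv2.resize(p[155:250,265:350,::-1],None,fx=6,fy=6,interpolation=cv2.INTER_CUBIC))
cv2.imwrite("pics/s1A.png",cv2.resize(p2[200:290,200:310,::-1],None,fx=6,fy=6,interpolation=cv2.INTER_CUBIC))
w=f["p"];cv2.imwrite("pics/w3A.png",cv2.resize(w[160:300,190:340,::-1],None,fx=4,fy=4,interpolation=cv2.INTER_CUBIC))
g=f["d"]; print(g[170:300:10,262].round(3))
C=cloud("wrist",g,pose); print(C[170:300:8,262].round(4))
E
```

```text
patch end now [[ 0.4308278  -0.14057418  0.004     ]
 [ 0.45661794 -0.14557441  0.004     ]]
tcp px [[261.07988066 230.4988627 ]] expected slide ends [[262.13958728 171.26136334]
 [262.15307626 283.54157967]]
[0.175 0.173 0.173 0.165 0.167 0.17  0.17  0.148 0.137 0.129 0.121 0.122
 0.123]
[[ 0.4436 -0.1423  0.0021]
 [ 0.4428 -0.1465  0.0044]
 [ 0.4418 -0.1514  0.004 ]
 [ 0.4416 -0.1523  0.0164]
 [ 0.4407 -0.1569  0.0165]
 [ 0.4398 -0.1615  0.0169]
 [ 0.4389 -0.1666  0.016 ]
 [ 0.438  -0.1713  0.0164]
 [ 0.437  -0.1762  0.0164]
 [ 0.4384 -0.1687  0.0415]
 [ 0.4384 -0.1681  0.0506]
 [ 0.4383 -0.1688  0.0566]
 [ 0.4384 -0.1683  0.0639]
 [ 0.4381 -0.1696  0.0679]
 [ 0.4373 -0.1739  0.067 ]
 [ 0.4367 -0.177   0.068 ]
 [ 0.4359 -0.1811  0.0677]]
```

View pics/s1A.png

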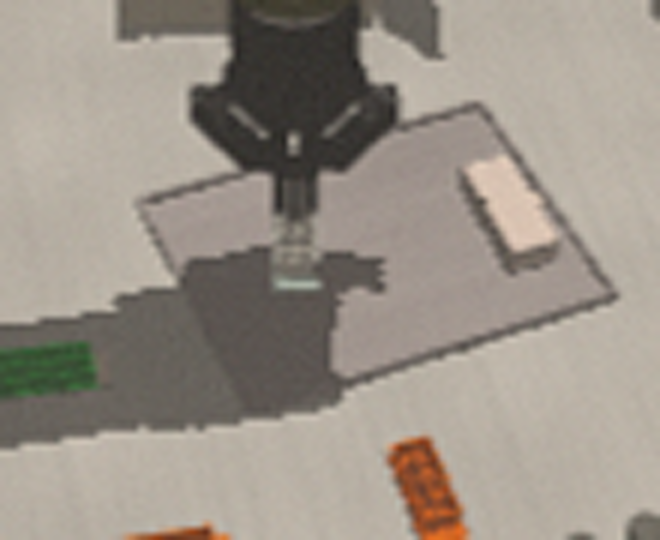

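View pics/w3A.png

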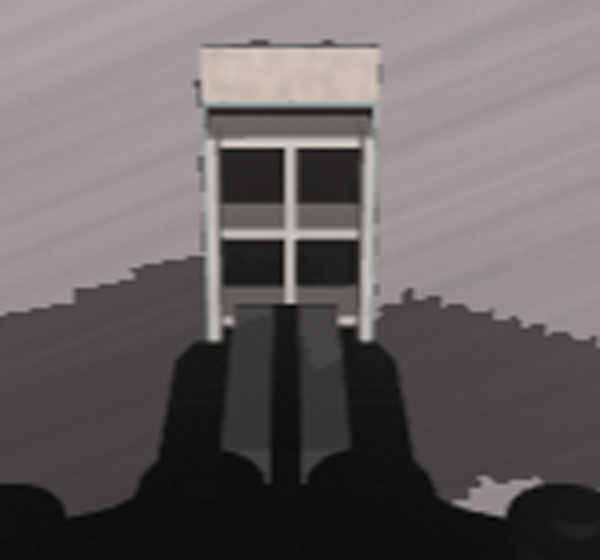

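```bash
python3 - <<'E'
from h import *
f=np.load("pics/w3.npz"); pose=(f["pos"],f["q"]); g=f["d"]
R=Ro.from_quat(f["q"]).as_matrix()
C=(cloud("wrist",g,pose)-f["pos"])@R
np.set_printoptions(linewidth=200,suppress=True)
for u in [234,240,246,250,254,258,262,266,270,274,280,286,292]:
    print(u,[ (C[v,u]*1000).round(0).astype(int).tolist() for v in range(228,262,4)])
o=manip.get_obs(); print(o["position"],o["grip_width"],o["ft_force"],o["clock"])
E
```

```text
234 [[1, -17, 2], [-2, -17, 2], [-5, -17, 2], [-8, -17, 2], [-11, -17, 3], [-13, -17, 2], [7, -13, -39], [6, -13, -42], [7, -13, -46]]
240 [[1, -13, 3], [-2, -13, 3], [-5, -13, 2], [-8, -13, 3], [-11, -13, 3], [7, -11, -36], [7, -10, -39], [6, -10, -42], [7, -10, -47]]
246 [[2, -9, 0], [0, -9, -3], [0, -9, -8], [-1, -9, -11], [-9, -9, -1], [7, -8, -35], [7, -7, -40], [11, -7, -50], [11, -7, -53]]
250 [[2, -7, -1], [0, -7, -2], [11, -6, -30], [11, -6, -34], [10, -5, -37], [11, -5, -44], [11, -5, -47], [11, -5, -50], [11, -5, -54]]
254 [[2, -4, 0], [0, -4, -3], [11, -4, -31], [11, -4, -36], [11, -3, -39], [11, -3, -44], [10, -3, -46], [11, -3, -50], [11, -3, -53]]
258 [[2, -2, -1], [1, -2, -3], [10, -2, -29], [11, -2, -35], [10, -2, -38], [10, -1, -42], [11, -1, -47], [11, -1, -51], [11, -1, -54]]
262 [[7, 1, -12], [5, 1, -13], [11, 0, -31], [11, 0, -34], [11, 0, -39], [11, 0, -43], [10, 0, -45], [10, 0, -49], [11, 0, -54]]
266 [[2, 3, 0], [0, 3, -3], [11, 3, -30], [11, 2, -35], [11, 2, -39], [11, 2, -42], [11, 2, -47], [10, 2, -49], [11, 2, -54]]
270 [[2, 5, 0], [0, 5, -2], [11, 5, -30], [11, 4, -35], [11, 4, -38], [11, 4, -42], [11, 4, -47], [11, 4, -50], [10, 4, -53]]
274 [[2, 8, 0], [0, 8, -1], [0, 8, -8], [-1, 8, -12], [11, 6, -39], [11, 6, -43], [10, 6, -46], [11, 6, -51], [11, 6, -54]]
280 [[7, 11, -12], [4, 11, -12], [2, 11, -12], [-1, 11, -11], [-3, 11, -12], [7, 9, -36], [7, 9, -39], [7, 9, -43], [7, 9, -47]]
286 [[0, 16, 3], [-2, 16, 2], [-5, 16, 2], [-7, 16, 2], [-11, 16, 3], [7, 12, -35], [7, 12, -40], [7, 12, -43], [7, 12, -47]]
292 [[1, 19, 2], [-2, 20, 3], [-5, 20, 3], [-8, 20, 2], [-10, 20, 2], [-13, 20, 2], [-16, 20, 3], [-20, 20, 3], [-22, 20, 3]]
[ 0.43582972 -0.17915309  0.00479799] 0.0005988081538023688 [-0.90062847  0.06316859 -0.6875342 ] 3.4
```

View pics/t1A.png

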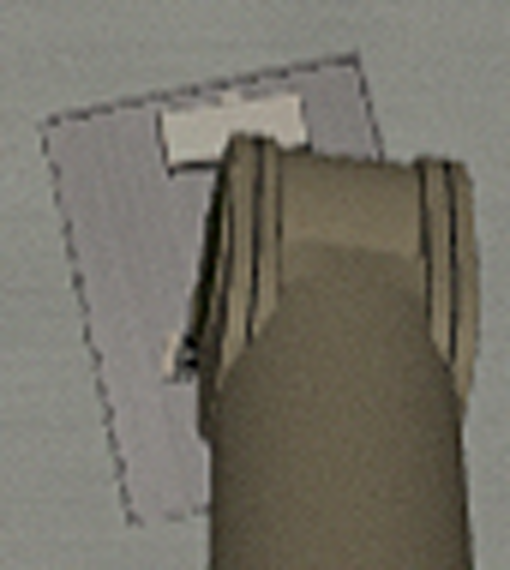

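Depth in the tool frame shows the shut fingertips about 29 mm short of the reported TCP, so they closed in the air above the slide. The slide hasn't moved. I'll open the fingers a little and measure the real tip position.

{"op": "move_arm", "data": {"deltas": [[0,0,0,0,0,0,-0.2],[0,0,0,0,0,0,-0.2],[0,0,0,0,0,0,-0.2]]}}

```text
clock: 3.78
position: [0.4358, -0.1792, 0.0048]
ee_rot: [0.772, 0.636, -0.0, 0.0]
ft_force: [0.1, 0.5, 0.6]
grip_width: 0.4
```

```bash
python3 - <<'E'
from h import *
np.set_printoptions(linewidth=200,suppress=True)
o,p,d=snap("wrist","w4"); print(o["clock"],o["grip_width"],o["position"])
for nm in ["w3","w4","w2","w1"]:
    f=np.load(f"pics/{nm}.npz"); pose=(f["pos"],f["q"]); R=Ro.from_quat(f["q"]).as_matrix()
    C=(cloud("wrist",f["d"],pose)-f["pos"])@R*1000
    m=(np.abs(C[...,0])<14)&(C[...,2]<-15-0*C[...,2])&(C[...,2]>-90)&(np.abs(C[...,1])<60)&(f["p"].max(-1)<90)
    m&=~((C[...,2]>-26)&(C[...,0]<6))
    print(nm,m.sum(),"z max pct",np.percentile(C[m][:,2],[100,99,95,50]).round(1))
    s=m&(C[...,2]>np.percentile(C[m][:,2],95)); print("  y:",np.sort(C[s][:,1])[::max(1,s.sum()//12)].round(0),"x",np.median(C[s][:,0]))
f=np.load("pics/w4.npz");cv2.imwrite("pics/w4A.png",cv2.resize(f["p"][150:330,160:360,::-1],None,fx=4,fy=3.3,interpolation=cv2.INTER_CUBIC))
E
```

```text
3.775 0.3999409551454371 [ 0.43584856 -0.17916665  0.00480749]
w3 12170 z max pct [-28.5 -33.9 -43.1 -80.1]
  y: [-14. -11.  -9.  -6.  -4.  -2.  -1.   1.   3.   5.   8.  10.  13.] x 10.42005998645849
w4 13389 z max pct [-26.5 -32.4 -40.9 -80.4]
  y: [-31. -27. -23. -20. -17. -17. -17.  17.  17.  19.  21.  26.  29.] x 7.048450698603986
w2 13456 z max pct [-26.9 -33.3 -41.1 -80.9]
  y: [-35. -31. -26. -23. -22. -22. -21.  21.  21.  22.  25.  30.  35.] x 6.958192432101673
w1 7441 z max pct [-38.4 -41.1 -45.2 -69.3]
  y: [-55. -45. -43. -43. -43. -43. -43.  42.  42.  42.  43.  44.] x 2.960234062941403
```

View pics/w4A.png

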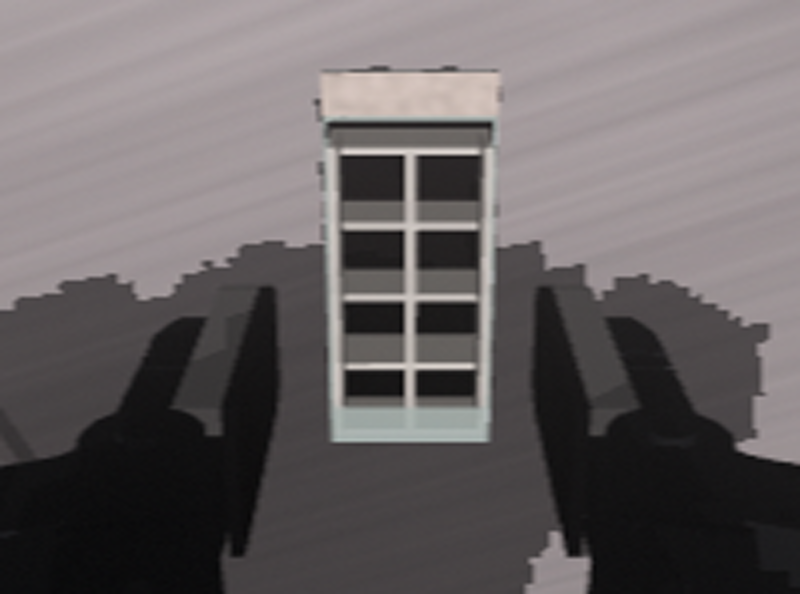

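Tips measure about −28 mm in tool z; at 40 % opening the fingers stand symmetric about the slide, which hasn't moved. I'll descend 22 mm more in small steps and watch the force.

{"op": "move_arm", "data": {"deltas": [[0,0,0.008,0,0,0,-0.2],[0,0,0.007,0,0,0,-0.2],[0,0,0.003,0,0,0,-0.2],[0,0,0,0,0,0,-0.2]]}}

```text
clock: 4.32
position: [0.4356, -0.179, -0.0135]
ee_rot: [0.772, 0.636, -0.0, -0.0]
ft_force: [-0.1, -0.1, -0.1]
grip_width: 0.402
```

```bash
python3 - <<'E'
from h import *
np.set_printoptions(linewidth=200,suppress=True)
o,p,d=snap("wrist","w5"); print(o["clock"],o["grip_width"],o["position"],o["ft_force"])
f=np.load("pics/w5.npz"); pose=(f["pos"],f["q"]); C=cloud("wrist",f["d"],pose)
R=Ro.from_quat(f["q"]).as_matrix(); L=(C-f["pos"])@R*1000
for u in [218,222,226,228,230]:
    print(u,[(v,L[v,u].round(0).astype(int).tolist(),round(C[v,u,2]*1000,1)) for v in range(228,252,3)])
cv2.imwrite("pics/w5A.png",cv2.resize(p[150:330,160:360,::-1],None,fx=4,fy=3.3,interpolation=cv2.INTER_CUBIC))
E
```

```text
4.325 0.4021090170515347 [ 0.43564177 -0.1790173  -0.01353914] [-0.10078551 -0.07748676 -0.09851864]
218 [(228, [9, -24, -17], np.float64(3.3)), (231, [7, -24, -16], np.float64(2.1)), (234, [5, -24, -16], np.float64(2.9)), (237, [11, -22, -31], np.float64(17.5)), (240, [11, -21, -36], np.float64(22.0)), (243, [10, -21, -37], np.float64(23.3)), (246, [11, -21, -41], np.float64(27.0)), (249, [11, -20, -44], np.float64(30.5))]
222 [(228, [9, -22, -15], np.float64(1.7)), (231, [7, -22, -16], np.float64(2.8)), (234, [5, -22, -15], np.float64(1.6)), (237, [11, -20, -32], np.float64(18.2)), (240, [11, -20, -34], np.float64(20.4)), (243, [11, -19, -38], np.float64(24.1)), (246, [11, -19, -41], np.float64(27.3)), (249, [11, -18, -43], np.float64(29.9))]
226 [(228, [9, -20, -16], np.float64(2.1)), (231, [8, -20, -17], np.float64(3.4)), (234, [5, -20, -16], np.float64(2.4)), (237, [11, -18, -31], np.float64(17.1)), (240, [11, -18, -34], np.float64(20.5)), (243, [10, -17, -36], np.float64(22.5)), (246, [8, -17, -36], np.float64(22.6)), (249, [6, -17, -36], np.float64(22.2))]
228 [(228, [9, -19, -16], np.float64(2.3)), (231, [7, -18, -17], np.float64(3.2)), (234, [5, -19, -16], np.float64(2.4)), (237, [3, -19, -16], np.float64(2.7)), (240, [7, -17, -27], np.float64(13.8)), (243, [6, -17, -27], np.float64(14.0)), (246, [4, -17, -28], np.float64(14.7)), (249, [3, -17, -29], np.float64(15.3))]
230 [(228, [8, -18, -14], np.float64(1.0)), (231, [7, -17, -16], np.float64(2.0)), (234, [5, -18, -16], np.float64(2.0)), (237, [3, -18, -15], np.float64(1.9)), (240, [2, -18, -17], np.float64(3.2)), (243, [0, -18, -16], np.float64(2.7)), (246, [-2, -18, -16], np.float64(2.7)), (249, [-5, -18, -15], np.float64(1.5))]
```

View pics/w5A.png

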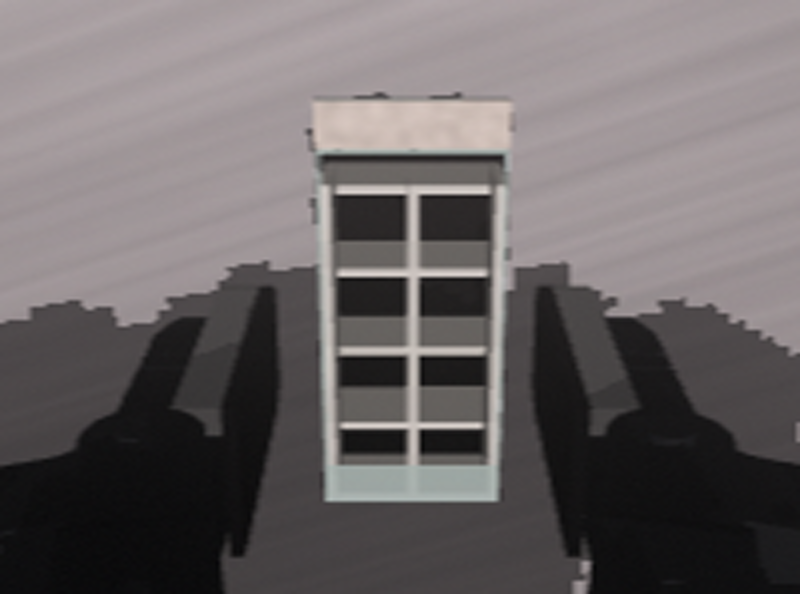

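The tips are at about 13.5 mm above the bench. I'll go down 6.5 mm more and close.

{"op": "move_arm", "data": {"deltas": [[0.0008,0.0008,0.0045,0,0,0,-0.2],[0,0,0.002,0,0,0,-0.2],[0,0,0,0,0,0,-0.3],[0,0,0,0,0,0,-0.5],[0,0,0,0,0,0,-1],[0,0,0,0,0,0,-1],[0,0,0,0,0,0,-1]], "force": 25}}

```text
clock: 5.25
position: [0.4369, -0.1786, -0.0196]
ee_rot: [0.772, 0.636, 0.0, 0.0]
ft_force: [0.2, 0.4, 0.4]
grip_width: 0.257
```

```bash
python3 - <<'E'
from h import *
o,p,d=snap("wrist","w6"); print(o["clock"],o["grip_width"],o["grip_width"]*85,o["position"],o["ft_force"])
cv2.imwrite("pics/w6A.png",cv2.resize(p[150:330,160:360,::-1],None,fx=4,fy=3.3,interpolation=cv2.INTER_CUBIC))
E
```

```text
5.25 0.25729678683291796 21.870226880798025 [ 0.43686992 -0.17860605 -0.01960232] [0.21500933 0.36475579 0.39874155]
```

View pics/w6A.png

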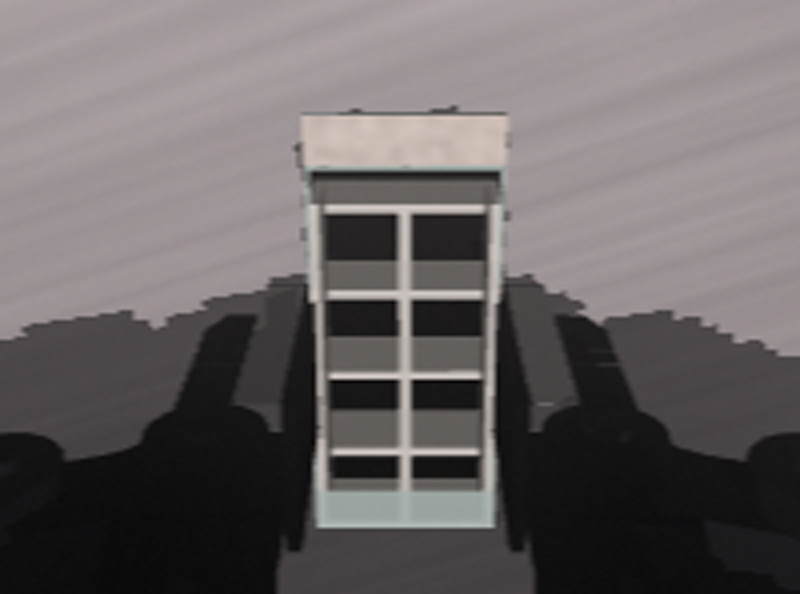

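```bash
python3 - <<'E'
from h import *
f=np.load("pics/w6.npz"); pose=(f["pos"],f["q"]); R=Ro.from_quat(f["q"]).as_matrix()
px=np.array([[300,116],[508,116],[495,526],[317,526]])/[4,3.3]+[160,150]-.4
P=ray_plane("wrist",px,0.004,pose); L=(P-f["pos"])@R*1000; print(L.round(1),L.mean(0).round(1))
s=plan([0.437,-0.179,0.14],down(79.2),4,-1)
s=plan([0.4726,0.1829,0.14],down(171.3),10,-1,(np.array([0.437,-0.179,0.14]),down(79.2)))
E
```

```text
[[ 36.3 -13.4 -23.6]
 [ 36.3  12.9 -23.6]
 [-39.2  13.  -23.6]
 [-39.2 -12.9 -23.6]] [ -1.4  -0.1 -23.6]
[[-0.0001, 0.0001, -0.0399, 0.0, 0.0, -0.1, -1],
[-0.0001, 0.0, -0.0399, 0.0, 0.0, -0.0, -1],
[-0.0001, 0.0001, -0.0399, 0.0, 0.0, -0.1, -1],
[-0.0001, 0.0, -0.0399, 0.0, 0.0, -0.0, -1]]
[[0.0362, -0.0033, 0.0, 0.0, 0.0, -9.2, -1],
[0.0363, 0.0026, 0.0, 0.0, 0.0, -9.2, -1],
[0.0354, 0.0083, 0.0, 0.0, 0.0, -9.2, -1],
[0.0336, 0.0138, 0.0, 0.0, 0.0, -9.2, -1],
[0.031, 0.0191, 0.0, 0.0, 0.0, -9.2, -1],
[0.0275, 0.0238, 0.0, 0.0, 0.0, -9.3, -1],
[0.0233, 0.0279, 0.0, 0.0, 0.0, -9.2, -1],
[0.0186, 0.0313, 0.0, 0.0, 0.0, -9.2, -1],
[0.0133, 0.0338, 0.0, 0.0, 0.0, -9.2, -1],
[0.0077, 0.0355, 0.0, 0.0, 0.0, -9.2, -1]]
```

The slide is held square on its block (22 mm), centred at tool (−1.4, −0.1) mm. I'll lift it smoothly.

{"op": "move_arm", "data": {"deltas": [[0,0,-0.01,0,0,0,-1],[0,0,-0.03,0,0,0,-1],[0,0,-0.045,0,0,0,-1],[0,0,-0.045,0,0,0,-1],[0,0,-0.03,0,0,0,-1],[0,0,0,0,0,0,-1]]}}

```text
clock: 6.05
position: [0.4382, -0.179, 0.1431]
ee_rot: [0.772, 0.636, 0.001, 0.002]
ft_force: [-1.1, 0.3, -1.4]
grip_width: 0.261
```

```bash
python3 - <<'E'
from h import *
o,p,d=snap("wrist","w7"); print(o["clock"],o["grip_width"],o["position"],o["ft_force"])
E
```

```text
6.05 0.2607164787708495 [ 0.43817095 -0.17899042  0.14307082] [-1.11135653  0.3445504  -1.40047986]
```

View pics/w7.png

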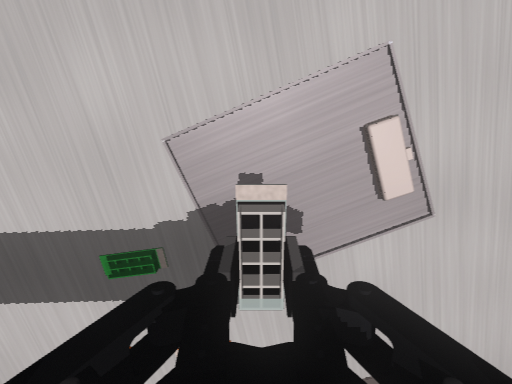

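The slide is up and square in the fingers, at about (262,245). Next, the transfer to above the chamber.

{"op": "move_arm", "data": {"deltas": [[0.036,-0.0035,0,0,0,-9.2,-1],[0.0365,0.0025,0,0,0,-9.2,-1],[0.0355,0.0085,0,0,0,-9.2,-1],[0.0335,0.014,0,0,0,-9.2,-1],[0.031,0.019,0,0,0,-9.2,-1],[0.0275,0.024,0,0,0,-9.3,-1],[0.0235,0.028,0,0,0,-9.2,-1],[0.0185,0.0315,0,0,0,-9.2,-1],[0.0135,0.034,0,0,0,-9.2,-1],[0.0075,0.0355,0,0,0,-9.2,-1]]}}

```text
clock: 7.35
position: [0.4734, 0.1848, 0.1392]
ee_rot: [0.075, 0.997, -0.0, -0.001]
ft_force: [0.2, -0.5, -0.2]
grip_width: 0.264
```

{"op": "move_arm", "data": {"deltas": [[0,0,0,0,0,0,-1],[0,0,0,0,0,0,-1],[0,0,0,0,0,0,-1]]}}

```text
clock: 7.72
position: [0.474, 0.1827, 0.1398]
ee_rot: [0.079, 0.997, -0.0, -0.0]
ft_force: [-0.1, 0.5, -0.6]
grip_width: 0.259
```

```bash
python3 - <<'E'
from h import *
o,p,d=snap("wrist","w8"); print(o["clock"],o["grip_width"],o["position"],Ro.from_quat(o["ee_rot"]).as_matrix().round(4).tolist(),o["ft_force"],o["joint_pos"],o["joint_velocities"].round(3))
o,p,d=snap("top","t8")
E
```

```text
7.725 0.25937694496443336 [0.47400431 0.18272271 0.13984986] [[-0.9876, 0.157, -0.0007], [0.157, 0.9876, -0.0008], [0.0005, -0.0009, -1.0]] [-0.12363496  0.5353332  -0.61223769] [ 0.42120966  0.25338224 -0.98270025  1.8115912   0.22630584  1.1971704
  0.78265936] [ 0.003 -0.005 -0.003 -0.003  0.002 -0.002  0.003]
```

View pics/w8.png

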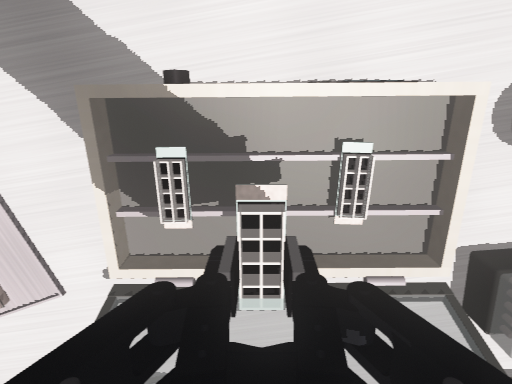

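The wrist view shows both neighbours, at about (173,188) and (354,183), with the rails and rim in view and the held slide between them. I'll measure the target from it.

```bash
python3 - <<'E'
from h import *
p=cv2.imread("pics/w8.png")
cv2.imwrite("pics/w8A.png",cv2.resize(p[130:240,140:210],None,fx=5.4,fy=5.4,interpolation=cv2.INTER_CUBIC))
cv2.imwrite("pics/w8B.png",cv2.resize(p[130:240,320:390],None,fx=5.4,fy=5.4,interpolation=cv2.INTER_CUBIC))
E
```

```text
(no output)
```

View pics/w8A.png

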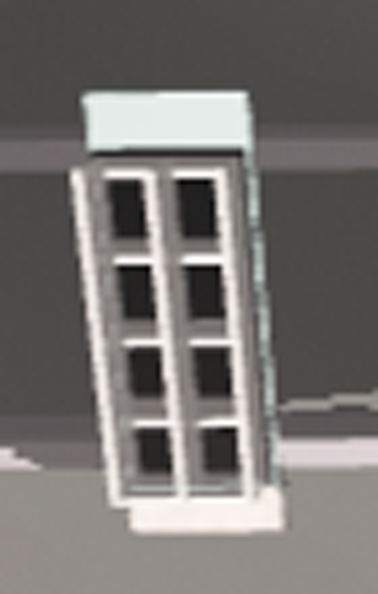

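View pics/w8B.png

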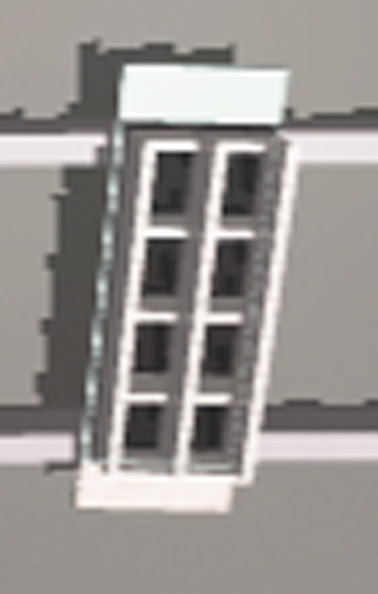

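```bash
python3 - <<'E'
from h import *
f=np.load("pics/w8.npz"); pose=(f["pos"],f["q"])
def sl(U,ox):
    P=ray_plane("wrist",A(U,5.4,ox,130),0.052,pose)[:,:2]
    e=P[2]+P[3]-P[0]-P[1]; print("slide c",P.mean(0).round(4),"yaw",np.rad2deg(np.arctan2(e[1],e[0])).round(2),np.linalg.norm(e)/2,np.linalg.norm(P[0]-P[1]),np.linalg.norm(P[2]-P[3])); return P.mean(0)
r=sl([[85,93],[248,93],[283,530],[132,532]],140)
l=sl([[122,64],[289,70],[233,512],[77,508]],320)
m=(r+l)/2; print("mid",m,"dist",np.linalg.norm(l-r), "perp dir", np.rad2deg(np.arctan2(l[1]-r[1],l[0]-r[0]))-90)
g=f["p"].astype(float).mean(-1)
# rails: bright band centre (left part shaded, use right and far-left)
for name,(lo,hi) in {"front":(148,166),"rear":(203,222)}.items():
    pts=[]
    for u in [115,125,135,145,*range(300,335,5),*range(380,440,8)]:
        c=g[lo:hi,u]; w=np.clip(c-np.median(c)-12,0,None)
        if w.sum()>20 : pts.append((u,lo+(w*np.arange(hi-lo)).sum()/w.sum()))
    pts=np.array(pts); X=ray_plane("wrist",pts,0.05,pose)[:,:2]
    k=np.polyfit(X[:,1],X[:,0],1); res=X[:,0]-np.polyval(k,X[:,1])
    print(name,"yaw",np.rad2deg(np.arctan(-k[0])),"x at mid y",np.polyval(k,m[1]),"res mm",(res*1000).round(1))
E
```

```text
slide c [0.4615 0.1056] yaw -8.95 0.07616732380970322 0.026008244631597777 0.026308800420737896
slide c [0.4825 0.2645] yaw -9.9 0.07629058084410723 0.02659348566599743 0.027070540630121587
mid [0.47196956 0.1850425 ] dist 0.16023300029802365 perp dir -7.53740389319654
front yaw -8.633446889317412 x at mid y 0.4454640103748295 res mm [ 0.1  0.  -0.1  0.  -0.1 -0.  -0.   0.  -0.1 -0.1 -0.   0.1  0.1  0.1
  0.1 -0.1 -0.   0.  -0. ]
rear yaw -8.35740608008868 x at mid y 0.4986030913106628 res mm [-1.  -0.9  2.5 -0.3 -0.2 -0.2 -0.1 -0.1 -0.  -0.4 -0.1  0.   0.1  0.2
 -0.   0.1  0.2  0.2]
```

```bash
python3 - <<'E'
from h import *
p=cv2.imread("pics/w8.png")
cv2.imwrite("pics/w8C.png",cv2.resize(p[175:325,200:320],None,fx=4,fy=4,interpolation=cv2.INTER_CUBIC))
E
```

```text
(no output)
```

View pics/w8C.png

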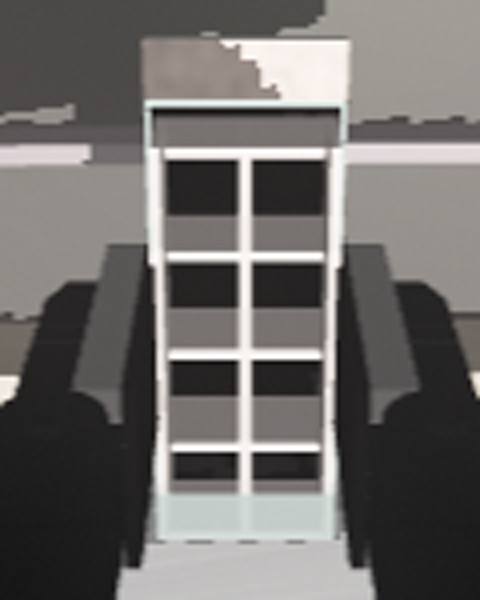

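```bash
python3 - <<'E'
from h import *
f=np.load("pics/w8.npz"); pose=(f["pos"],f["q"]); R=Ro.from_quat(f["q"]).as_matrix()
P=ray_plane("wrist",A([[142,40],[350,40],[338,540],[156,540]],4,200,175),f["pos"][2]+.0236,pose)
L=(P-f["pos"])@R*1000; print(L.round(1),L.mean(0).round(1))
off=R@np.array([L.mean(0)[0]/1000,0,0]); print(off)
tgt=np.array([0.472,0.185,0])-down(171.4)@np.array([-.0014,-.0001,0]); print(tgt)
plan([tgt[0],tgt[1],0.045],down(171.4),5,-1)
E
```

```text
[[ 36.6 -13.2 -23.6]
 [ 36.6  13.1 -23.6]
 [-39.3  13.5 -23.6]
 [-39.3 -13.1 -23.6]] [ -1.4   0.1 -23.6]
[ 1.34874733e-03 -2.14432685e-04 -7.06794910e-07]
[0.47063069 0.18530823 0.        ]
[[0.0008, 0.0004, 0.019, -0.0, 0.0, -0.1, -1],
[0.0007, 0.0003, 0.0191, -0.0, 0.0, -0.1, -1],
[0.0008, 0.0004, 0.019, -0.0, 0.0, -0.0, -1],
[0.0008, 0.0004, 0.019, -0.0, 0.0, -0.1, -1],
[0.0008, 0.0003, 0.019, -0.0, 0.0, -0.1, -1]]
```

{"op": "move_arm", "data": {"deltas": [[0.001,0.0005,0.02,0,0,0,-1],[0.001,0.0005,0.03,0,0,0,-1],[0.001,0.0003,0.025,0,0,-0.2,-1],[0.0007,0.0003,0.015,0,0,-0.2,-1],[0,0,0.005,0,0,0,-1],[0,0,0,0,0,0,-1],[0,0,0,0,0,0,-1]]}}

```text
clock: 8.7
position: [0.4713, 0.1863, 0.046]
ee_rot: [0.074, 0.997, 0.0, 0.001]
ft_force: [0.1, 0.3, -0.4]
grip_width: 0.261
```

```bash
python3 - <<'E'
from h import *
o,p,d=snap("wrist","w9"); print(o["clock"],o["grip_width"],o["position"],Ro.from_quat(o["ee_rot"]).as_matrix().round(4).tolist(),o["ft_force"])
tgt=np.array([0.4706,0.1853,0.0285]);plan(tgt,down(171.4),3,-1)
E
```

```text
8.7 0.2614983028444062 [0.47125393 0.1862707  0.04601891] [[-0.989, 0.1481, 0.0013], [0.1481, 0.989, 0.0002], [-0.0012, 0.0004, -1.0]] [ 0.14429671  0.30308131 -0.41259175]
[[0.0002, -0.0003, 0.0058, 0.0, 0.0, 0.0, -1],
[0.0001, -0.0004, 0.0059, 0.0, 0.0, 0.1, -1],
[0.0002, -0.0003, 0.0058, 0.0, 0.1, -0.0, -1]]
```

View pics/w9.png

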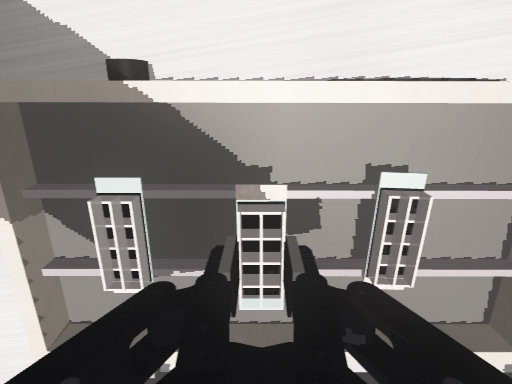

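The slide looks centred over both rails and between the neighbours. I'll lower it slowly.

{"op": "move_arm", "data": {"deltas": [[0.0003,-0.0005,0.006,0,0,0,-1],[0.0002,-0.0005,0.005,0,0,0,-1],[0,0,0.003,0,0,0,-1],[0,0,0.001,0,0,0,-1],[0,0,0,0,0,0,-1]]}}

```text
clock: 9.38
position: [0.4701, 0.1852, 0.0303]
ee_rot: [0.074, 0.997, -0.0, 0.0]
ft_force: [-0.5, -0.1, 0.1]
grip_width: 0.261
```

{"op": "move_arm", "data": {"deltas": [[0,0,0.001,0,0,0,-1],[0,0,0,0,0,0,-1]]}}

```text
clock: 9.62
position: [0.4701, 0.1852, 0.0293]
ee_rot: [0.074, 0.997, -0.0, 0.0]
ft_force: [-0.3, -0.4, 0.9]
grip_width: 0.266
```

{"op": "move_arm", "data": {"deltas": [[0,0,0.001,0,0,0,-1],[0,0,0,0,0,0,-1]]}}

```text
clock: 9.88
position: [0.4701, 0.1852, 0.0284]
ee_rot: [0.074, 0.997, -0.0, 0.0]
ft_force: [-0.3, -1.9, 2.7]
grip_width: 0.261
```

{"op": "move_arm", "data": {"deltas": [[0,0,0,0,0,0,-1]]}}

```text
clock: 10.0
position: [0.4701, 0.1852, 0.0284]
ee_rot: [0.074, 0.997, -0.0, 0.0]
ft_force: [-0.6, -1.0, 2.9]
grip_width: 0.261
```

```bash
python3 - <<'E'
from h import *
o,p,d=snap("wrist","w10"); print(o["clock"],o["grip_width"],o["position"],o["ft_force"])
o,p,d=snap("side","s10"); cv2.imwrite("pics/s10A.png",cv2.resize(p[110:215,205:300,::-1],None,fx=5.5,fy=5.5,interpolation=cv2.INTER_CUBIC))
E
```

```text
10.0 0.2612059510823977 [0.47013361 0.18517475 0.02840849] [-0.58683213 -1.00692929  2.92060251]
```

View pics/w10.png

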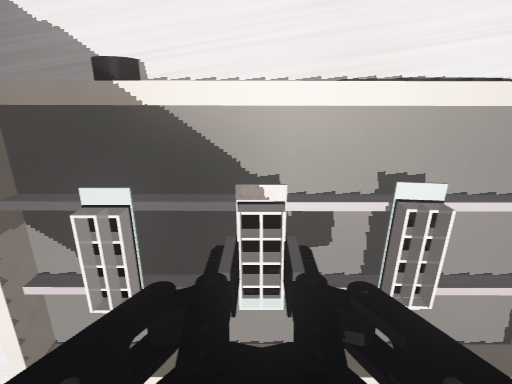

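View pics/s10A.png

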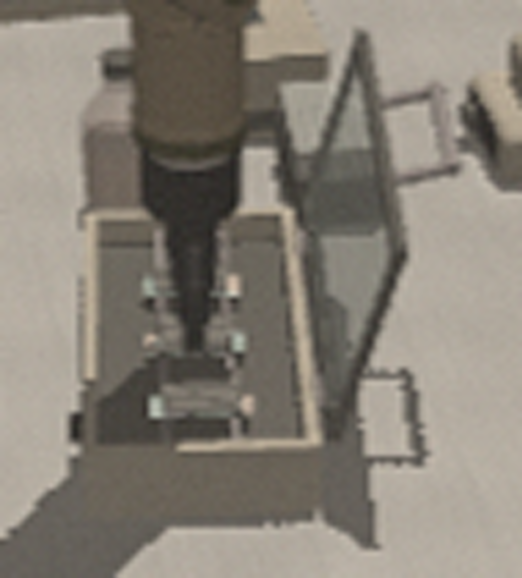

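Contact reads 2.9 N upward and the slide sits across both rails between its neighbours. I'll release gently and retreat straight up.

{"op": "move_arm", "data": {"deltas": [[0,0,0,0,0,0,-0.4],[0,0,0,0,0,0,-0.3],[0,0,0,0,0,0,-0.15],[0,0,0,0,0,0,-0.1],[0,0,-0.005,0,0,0,-0.1],[0,0,-0.015,0,0,0,-0.1],[0,0,-0.04,0,0,0,-0.1],[0,0,-0.045,0,0,0,-0.1],[0,0,-0.03,0,0,0,-0.1],[0,0,0,0,0,0,-0.1]]}}

```text
clock: 11.35
position: [0.4714, 0.186, 0.1664]
ee_rot: [0.074, 0.997, 0.0, 0.002]
ft_force: [0.0, -0.3, -0.3]
grip_width: 0.446
```

```bash
python3 - <<'E'
from h import *
o,p,d=snap("wrist","w11"); print(o["clock"],o["grip_width"],o["position"],o["ft_force"],o["joint_velocities"].round(3))
E
```

```text
11.35 0.4460450097921895 [0.47137198 0.18595837 0.16643716] [ 0.03045996 -0.34765574 -0.31426691] [-0.013  0.038  0.018  0.056  0.02  -0.029 -0.015]
```

View pics/w11.png

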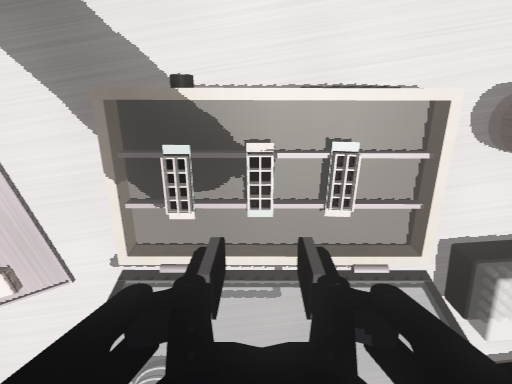

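The slide lies across both rails at about (260,180), midway between its neighbours. Now a numerical check and the lid handle measurement.

```bash
python3 - <<'E'
from h import *
p=cv2.imread("pics/w11.png")
cv2.imwrite("pics/w11A.png",cv2.resize(p[135:225,155:370],None,fx=3.7,fy=3.7,interpolation=cv2.INTER_CUBIC))
o,p,d=snap("top","t11"); cv2.imwrite("pics/t11A.png",cv2.resize(p[120:250,125:255,::-1],None,fx=4.5,fy=4.5,interpolation=cv2.INTER_CUBIC))
E
```

```text
(no output)
```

View pics/w11A.png

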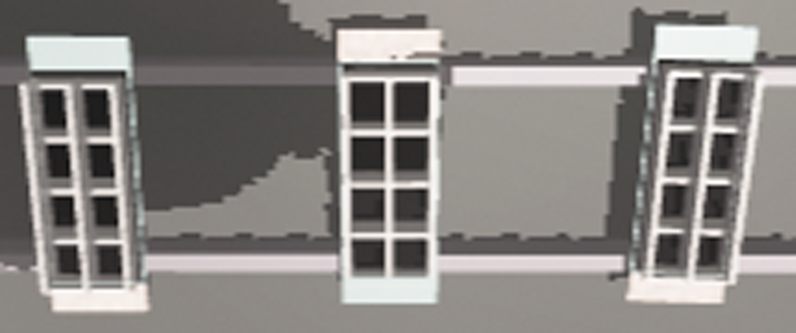

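View pics/t11A.png

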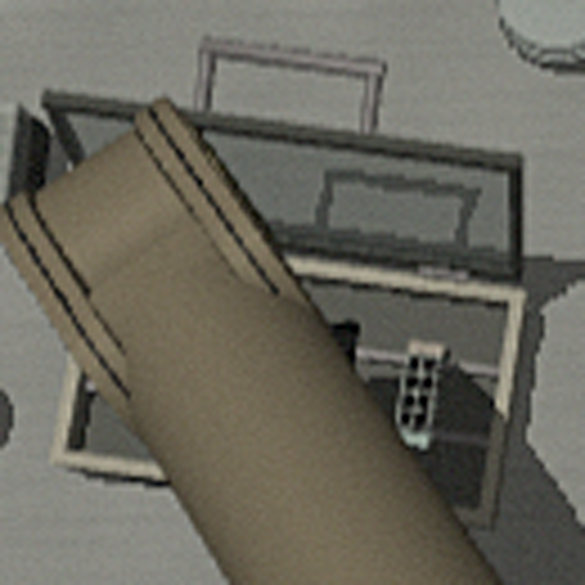

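```bash
python3 - <<'E'
from h import *
f=np.load("pics/w11.npz"); pose=(f["pos"],f["q"])
def sl(U):
    P=ray_plane("wrist",A(U,3.7,155,135),0.052,pose)[:,:2]; e=P[2]+P[3]-P[0]-P[1]; e/=np.linalg.norm(e)
    print(P.mean(0).round(4),np.rad2deg(np.arctan2(e[1],e[0])).round(2)); return P.mean(0)
r=sl([[27,37],[131,37],[148,309],[52,311]]); n=sl([[336,30],[441,30],[437,302],[343,302]]); l=sl([[656,26],[758,30],[722,302],[627,298]])
y=np.deg2rad(-8.6); ax=np.array([np.cos(y),np.sin(y)]); ay=np.array([-ax[1],ax[0]])
c=np.array([.472,.185]); print("chamber-x of new",(n-c)@ax,"dy to left",(l-n)@ay,"to right",(n-r)@ay)
# hinge: chamber x=0 line thru c; mid y from rim centre
cc=np.array([.475,.1977]); yc=(cc-c)@ay; C0=c+ay*yc; print("chamber origin",C0,(cc-C0)@ax)
H=np.r_[C0+ax*.092,.062]
def bar(th,dy=0): return H+np.r_[ax*(-.188*np.cos(th)+.048*np.sin(th)),0]+np.r_[ay*dy,0]+np.array([0,0,.188*np.sin(th)+.048*np.cos(th)])
tA=A([[208,44],[380,68]],4.5,125,120); sA=A([[437,88],[457,170]],5.5,205,110)
for th in np.arange(1.70,1.85,.02):
    print(round(th,2),bar(th).round(4),proj("top",bar(th)).round(1),proj("side",bar(th)).round(1))
print("obs mid",tA.mean(0),sA.mean(0))
def tri(a,b):
    o1=ray_plane("top",a,0.)[0];p1=ray_plane("top",a,.5)[0];o2=ray_plane("side",b,0.)[0];p2=ray_plane("side",b,.5)[0]
    d1=p1-o1;d2=p2-o2; M=np.c_[d1,-d2]; s=np.linalg.lstsq(M,o2-o1,rcond=None)[0]; x1=o1+d1*s[0];x2=o2+d2*s[1]; return (x1+x2)/2,np.linalg.norm(x1-x2)
for i in (0,1): print(tri(tA[i],sA[i]))
E
```

```text
[0.4614 0.1057] -9.12
[0.4711 0.1849] -8.22
[0.4824 0.2642] -10.29
chamber-x of new -0.0008433904539239178 dy to left 0.08005845127315557 to right 0.07983144321378477
chamber origin [0.47394483 0.19785958] 0.0010671702814059303
1.7 [0.6359 0.1734 0.2422] [[187.8 139.1]] [[279.7 130.1]]
1.72 [0.6395 0.1728 0.2408] [[188.1 138.1]] [[280.5 130.4]]
1.74 [0.643  0.1723 0.2392] [[188.4 137.1]] [[281.4 130.8]]
1.76 [0.6465 0.1718 0.2376] [[188.7 136.1]] [[282.2 131.1]]
1.78 [0.6499 0.1712 0.2359] [[189.  135.1]] [[283.1 131.4]]
1.8 [0.6534 0.1707 0.2342] [[189.3 134.2]] [[283.9 131.8]]
1.82 [0.6568 0.1702 0.2324] [[189.6 133.3]] [[284.7 132.1]]
1.84 [0.6601 0.1697 0.2305] [[189.9 132.4]] [[285.5 132.5]]
obs mid [189.94444444 132.05555556] [285.86363636 133.04545455]
(array([0.66959671, 0.22611062, 0.23014093]), np.float64(0.0010308663233265106))
(array([0.6536378 , 0.11374796, 0.2271409 ]), np.float64(0.0005848000969527134))
```

The placed slide measures −0.8 mm in chamber x and 80 mm to each neighbour, square within 1°. The handle middle is at about (0.661, 0.170, 0.229), with the lid at about 1.83. I'll plan the move above the handle, jaws across the bar.

```bash
python3 - <<'E'
from h import *
o=manip.get_obs(); print(o["position"])
s=plan([0.471,0.1855,0.275],down(171.4),3,-0.1)
s=plan([0.661,0.170,0.275],down(81.4),10,-0.1,(np.array([0.471,0.1855,0.275]),down(171.4)))
E
```

```text
[0.47010379 0.18507151 0.163687  ]
[[-0.0003, 0.0002, -0.0371, -0.0, 0.0, 0.0, -0.1],
[-0.0003, 0.0002, -0.0371, -0.0, 0.0, 0.1, -0.1],
[-0.0003, 0.0001, -0.0371, -0.0, 0.1, -0.0, -0.1]]
[[-0.019, 0.0013, 0.0, 0.0, 0.0, 9.0, -0.1],
[-0.0186, 0.0043, 0.0, 0.0, 0.0, 9.0, -0.1],
[-0.0177, 0.0071, 0.0, 0.0, 0.0, 9.0, -0.1],
[-0.0163, 0.0098, 0.0, 0.0, 0.0, 9.0, -0.1],
[-0.0147, 0.0122, 0.0, 0.0, 0.0, 9.0, -0.1],
[-0.0125, 0.0144, 0.0, 0.0, 0.0, 9.0, -0.1],
[-0.0101, 0.0162, 0.0, 0.0, 0.0, 9.0, -0.1],
[-0.0075, 0.0175, 0.0, 0.0, 0.0, 9.0, -0.1],
[-0.0046, 0.0185, 0.0, 0.0, 0.0, 9.0, -0.1],
[-0.0017, 0.019, 0.0, 0.0, 0.0, 9.0, -0.1]]
```

{"op": "move_arm", "data": {"deltas": [[0,0,-0.037,0,0,0,-0.1],[0,0,-0.038,0,0,0,-0.1],[0,0,-0.037,0,0,0,-0.1],[0,0,0,0,0,0,-0.1]]}}

```text
clock: 11.95
position: [0.4707, 0.1857, 0.2769]
ee_rot: [0.074, 0.997, 0.0, 0.001]
ft_force: [0.5, -0.5, -1.2]
grip_width: 0.448
```

{"op": "move_arm", "data": {"deltas": [[-0.019,0.0015,0,0,0,9,-0.1],[-0.0185,0.0045,0,0,0,9,-0.1],[-0.0175,0.007,0,0,0,9,-0.1],[-0.0165,0.01,0,0,0,9,-0.1],[-0.0145,0.012,0,0,0,9,-0.1],[-0.0125,0.0145,0,0,0,9,-0.1],[-0.01,0.016,0,0,0,9,-0.1],[-0.0075,0.0175,0,0,0,9,-0.1],[-0.0045,0.0185,0,0,0,9,-0.1],[-0.0015,0.019,0,0,0,9,-0.1]]}}

```text
clock: 13.2
position: [0.6597, 0.1707, 0.273]
ee_rot: [0.759, 0.651, -0.001, -0.0]
ft_force: [-0.4, 0.1, 0.1]
grip_width: 0.448
```

{"op": "move_arm", "data": {"deltas": [[0,0,0,0,0,0,-0.1],[0,0,0,0,0,0,-0.1]]}}

```text
clock: 13.45
position: [0.6588, 0.1712, 0.2743]
ee_rot: [0.756, 0.654, -0.001, -0.0]
ft_force: [-0.0, 0.0, 0.3]
grip_width: 0.451
```

```bash
python3 - <<'E'
from h import *
o,p,d=snap("wrist","w12"); print(o["clock"],o["grip_width"],o["position"],Ro.from_quat(o["ee_rot"]).as_matrix().round(4).tolist(),o["joint_pos"].round(3),o["joint_velocities"].round(3))
s=plan([0.661,0.170,0.225],down(81.4),3,-0.1)
E
```

```text
13.45 0.4508072990713968 [0.65884507 0.1712185  0.27428937] [[0.1439, 0.9896, -0.0016], [0.9896, -0.1439, -0.0003], [-0.0005, -0.0016, -1.0]] [ 0.107  0.52  -0.682  1.146  0.318  1.578 -0.649] [ 0.006 -0.014 -0.007 -0.002 -0.002  0.003 -0.007]
[[-0.0003, 0.0008, 0.0166, -0.0, 0.0, 0.1, -0.1],
[-0.0002, 0.0007, 0.0166, -0.0, 0.0, 0.1, -0.1],
[-0.0003, 0.0008, 0.0166, -0.1, 0.0, 0.1, -0.1]]
```

View pics/w12.png

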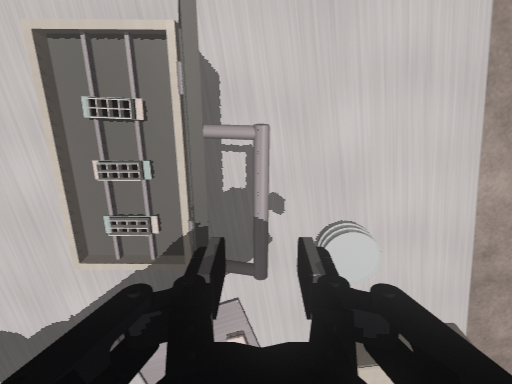

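The handle bar runs along column 262, centred between the fingers, with posts at rows 131 and 268. I'll measure the bar in the tool frame.

```bash
python3 - <<'E'
from h import *
f=np.load("pics/w12.npz"); pose=(f["pos"],f["q"]); R=Ro.from_quat(f["q"]).as_matrix()
W=cloud("wrist",f["d"],pose); L=(W-f["pos"])@R*1000
for v in [128,140,160,180,200,220,240,260,275]:
    m=[u for u in range(245,285) if W[v,u,2]>.2]
    if m: print(v,m[0],m[-1],"L",L[v,m].min(0).round(1),L[v,m].max(0).round(1),"Wmean",W[v,m].mean(0).round(4),"topz",W[v,m,2].max().round(4))
for r in (-.0,):
  print(proj("wrist",f["pos"]+R@np.array([0,0,-.045]),pose))
E
```

```text
128 245 268 L [  58.3  -10.4 -168.3] [78.   4.7 42.4] Wmean [0.6646 0.2304 0.2444] topz 0.4426
140 253 268 L [50.2 -5.7 36.1] [50.8  4.8 40.6] Wmean [0.6656 0.2214 0.2367] topz 0.2381
160 253 268 L [35.9 -5.7 36.2] [37.   4.9 41.7] Wmean [0.6636 0.2075 0.2363] topz 0.2381
180 253 268 L [21.4 -5.8 35.6] [22.7  5.  40.3] Wmean [0.6616 0.1932 0.2368] topz 0.2387
200 253 267 L [ 6.3 -6.  36.5] [ 7.4  4.4 39.8] Wmean [0.659  0.1782 0.2366] topz 0.2378
220 253 267 L [-9.8 -6.1 35.6] [-8.   4.5 40. ] Wmean [0.6567 0.1627 0.2368] topz 0.2387
240 253 267 L [-26.8  -6.2  35.8] [-24.5   4.6  40.4] Wmean [0.6543 0.146  0.2363] topz 0.2385
260 253 266 L [-44.2  -6.4  35.8] [-41.6   3.9  40.2] Wmean [0.6515 0.1292 0.2368] topz 0.2385
275 249 280 L [ -58.9   -9.8 -168.3] [78.   4.  41.8] Wmean [0.649  0.1226 0.247 ] topz 0.4426
[[261.11263662 270.66577495]]
```

{"op": "move_arm", "data": {"deltas": [[0,-0.0005,0.03,0,0,0,-0.1],[0,0,0.03,0,0,0,-0.1],[0,0,0.018,0,0,0,-0.1],[0,0,0.008,0,0,0,-0.1],[0,0,0,0,0,0,-0.1]]}}

```text
clock: 14.12
position: [0.6592, 0.1709, 0.1896]
ee_rot: [0.757, 0.653, 0.0, 0.0]
ft_force: [0.0, 0.5, 0.3]
grip_width: 0.454
```

```bash
python3 - <<'E'
from h import *
o,p,d=snap("wrist","w13"); print(o["clock"],o["grip_width"],o["position"],o["ft_force"])
E
```

```text
14.125 0.4536636481380995 [0.65920539 0.17092226 0.18960276] [0.00594094 0.52247437 0.34560548]
```

View pics/w13.png

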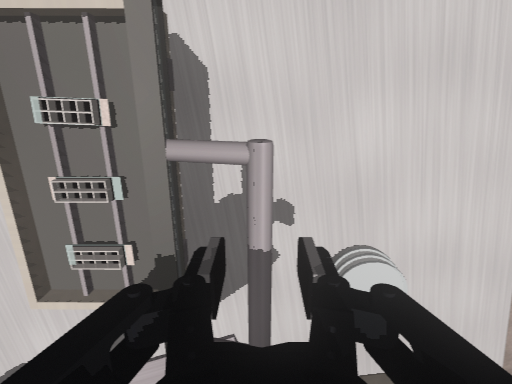

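The bar at column 260 is between the fingers, with the lid edge clear on the left. I'll close on it.

{"op": "move_arm", "data": {"deltas": [[0,0,0,0,0,0,-0.4],[0,0,0,0,0,0,-0.6],[0,0,0,0,0,0,-0.8],[0,0,0,0,0,0,-1],[0,0,0,0,0,0,-1],[0,0,0,0,0,0,-1]], "force": 40}}

```text
clock: 14.92
position: [0.6585, 0.1711, 0.19]
ee_rot: [0.757, 0.653, -0.0, -0.0]
ft_force: [-5.6, -1.1, 4.6]
grip_width: 0.126
```

```bash
python3 - <<'E'
from h import *
o,p,d=snap("wrist","w14"); print(o["clock"],o["grip_width"]*85,o["position"],o["ft_force"],o["torque"])
f=np.load("pics/w14.npz")
R=Ro.from_quat(f["q"]).as_matrix(); W=cloud("wrist",f["d"],(f["pos"],f["q"])); L=(W-f["pos"])@R*1000
for v in [160,180,200,220]:
    m=[u for u in range(245,285) if W[v,u,2]>.2]
    print(v,m[0],m[-1],L[v,m].min(0).round(1),L[v,m].max(0).round(1),W[v,m,2].max())
E
```

```text
14.925 10.70618597520902 [0.65846857 0.1711221  0.18995185] [-5.64987932 -1.08047996  4.62116729] [-0.15406411  1.21382423 -0.02276073]
160 245 274 [  53.2   -6.8 -168.3] [ 78.    5.4 -44.6] 0.35825386919167596
180 248 273 [  44.4   -5.7 -168.3] [ 78.    5.1 -44.5] 0.35825386919167596
200 248 273 [ 35.1  -5.8 -48.3] [ 36.6   5.2 -43.9] 0.23819849193222165
220 248 273 [ 25.6  -5.9 -48.1] [ 27.3   5.3 -44.1] 0.23803151081292034
```

View pics/w14.png

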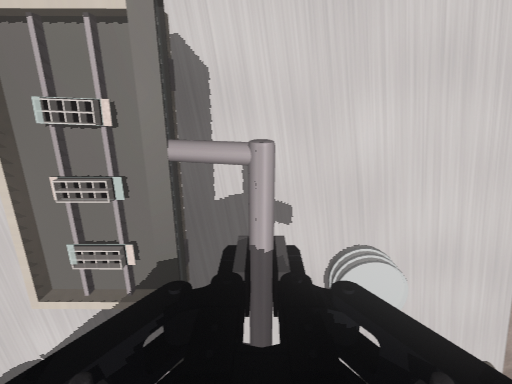

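The bar is gripped (10.7 mm reading on the 12 mm bar). I'll plan the arc about the hinge with the tool kept vertical.

```bash
python3 - <<'E'
from h import *
th=np.linspace(1.83,0.785,21); X=-.188*np.cos(th)+.048*np.sin(th); Z=.188*np.sin(th)+.048*np.cos(th)
for i in range(20): print(round(th[i+1],3),"dy",round((X[i+1]-X[i])*1000,1),"dz",round(-(Z[i+1]-Z[i])*1000,1))
E
```

```text
1.778 dy -9.0 dz -4.7
1.726 dy -9.2 dz -4.2
1.673 dy -9.4 dz -3.7
1.621 dy -9.6 dz -3.2
1.569 dy -9.8 dz -2.7
1.517 dy -9.9 dz -2.2
1.464 dy -10.0 dz -1.7
1.412 dy -10.1 dz -1.2
1.36 dy -10.1 dz -0.7
1.308 dy -10.1 dz -0.1
1.255 dy -10.1 dz 0.4
1.203 dy -10.1 dz 0.9
1.151 dy -10.0 dz 1.5
1.098 dy -9.9 dz 2.0
1.046 dy -9.8 dz 2.5
0.994 dy -9.7 dz 3.0
0.942 dy -9.5 dz 3.5
0.89 dy -9.3 dz 4.0
0.837 dy -9.1 dz 4.5
0.785 dy -8.8 dz 4.9
```

{"op": "move_arm", "data": {"deltas": [[0,-0.005,-0.0025,0,0,0,-1],[0,-0.009,-0.0045,0,0,0,-1],[0,-0.0095,-0.004,0,0,0,-1],[0,-0.0095,-0.0033,0,0,0,-1],[0,-0.0095,-0.0028,0,0,0,-1],[0,0,0,0,0,0,-1]]}}

```text
clock: 15.72
position: [0.6168, 0.1774, 0.2074]
ee_rot: [0.757, 0.653, 0.0, 0.0]
ft_force: [3.1, 1.8, 7.1]
grip_width: 0.12
```

```bash
python3 - <<'E'
from h import *
o,p,d=snap("wrist","w15"); print(o["clock"],o["grip_width"]*85,o["position"],o["ft_force"],o["torque"])
f=np.load("pics/w15.npz")
R=Ro.from_quat(f["q"]).as_matrix(); W=cloud("wrist",f["d"],(f["pos"],f["q"])); L=(W-f["pos"])@R*1000
for v in [160,180,200,220]:
    m=[u for u in range(245,285) if .2<W[v,u,2]<.3]
    print(v,m[0],m[-1],L[v,m].min(0).round(1),L[v,m].max(0).round(1),W[v,m,2].max())
E
```

```text
15.725 10.168307066552165 [0.61675806 0.17744936 0.207419  ] [3.11959194 1.79130022 7.08782133] [ 0.25489678 -0.78796394 -0.0515618 ]
160 245 274 [ 52.7  -7.  -48.2] [ 53.9   5.4 -42.2] 0.2556740632778661
180 248 274 [ 43.7  -5.7 -48.4] [ 45.5   5.6 -41.9] 0.25580544784939224
200 248 273 [ 35.   -5.8 -48.5] [ 36.7   5.2 -43.7] 0.2559283157965642
220 248 273 [ 25.   -6.  -47.8] [ 27.2   5.4 -42.5] 0.25520812757990874
```

View pics/w15.png

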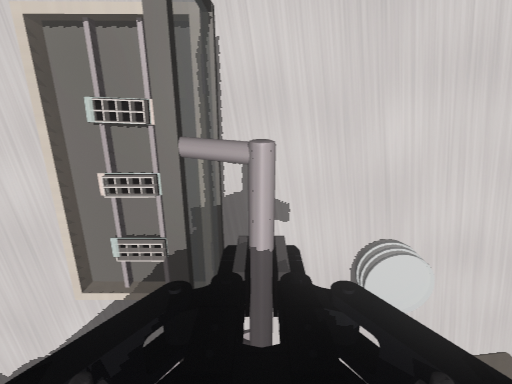

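The lid follows the fingers; bar position in the tool is unchanged and forces are around 8 N. Continuing the arc.

{"op": "move_arm", "data": {"deltas": [[0,-0.0045,-0.0014,0,0,0,-1],[0,-0.01,-0.0022,0,0,0,-1],[0,-0.01,-0.0017,0,0,0,-1],[0,-0.01,-0.0012,0,0,0,-1],[0,-0.01,-0.0007,0,0,0,-1],[0,-0.01,-0.0001,0,0,0,-1],[0,-0.01,0.0004,0,0,0,-1],[0,-0.01,0.0009,0,0,0,-1],[0,0,0,0,0,0,-1]]}}

```text
clock: 16.9
position: [0.5425, 0.1885, 0.2124]
ee_rot: [0.757, 0.653, -0.0, -0.0]
ft_force: [-1.1, 4.9, 2.6]
grip_width: 0.121
```

```bash
python3 - <<'E'
from h import *
o,p,d=snap("wrist","w16"); print(o["clock"],o["grip_width"]*85,o["position"],o["ft_force"],o["torque"],o["joint_pos"].round(2))
f=np.load("pics/w16.npz")
R=Ro.from_quat(f["q"]).as_matrix(); W=cloud("wrist",f["d"],(f["pos"],f["q"])); L=(W-f["pos"])@R*1000
for v in [180,200,220]:
    m=[u for u in range(245,285) if .2<W[v,u,2]<.3]
    print(v,m[0],m[-1],L[v,m].min(0).round(1),L[v,m].max(0).round(1),W[v,m,2].max())
E
```

```text
16.9 10.270845807128973 [0.54254557 0.18846973 0.21243983] [-1.14214508  4.85470971  2.61889995] [ 0.91245653 -0.00889474  0.00251478] [ 0.2   0.3  -0.75  1.56  0.21  1.36 -0.71]
180 247 274 [ 44.2  -6.1 -49.3] [ 45.7   5.6 -43.5] 0.2617429743219544
200 248 273 [ 35.3  -5.8 -49.7] [ 37.1   5.2 -44.5] 0.2620855826306391
220 248 273 [ 25.4  -6.  -49.3] [ 27.8   5.3 -43.5] 0.26174312351885687
```

View pics/w16.png

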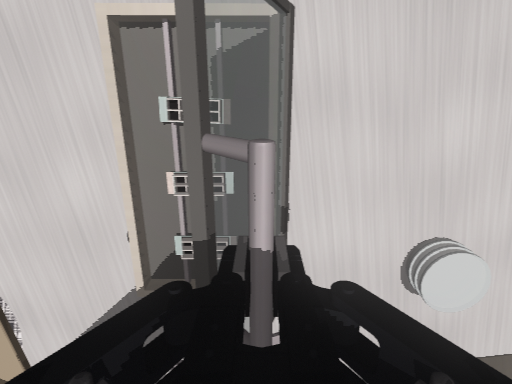

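{"op": "move_arm", "data": {"deltas": [[0.0003,-0.01,0.0015,0,0,0,-1],[0.0003,-0.01,0.002,0,0,0,-1],[0,-0.01,0.0025,0,0,0,-1],[0,-0.0097,0.003,0,0,0,-1],[0,-0.0095,0.0035,0,0,0,-1],[0,0,0,0,0,0,-1]]}}

```text
clock: 17.7
position: [0.4939, 0.1957, 0.1994]
ee_rot: [0.757, 0.653, -0.001, 0.0]
ft_force: [-0.7, 0.5, 2.0]
grip_width: 0.119
```

```bash
python3 - <<'E'
from h import *
o,p,d=snap("wrist","w17"); print(o["clock"],o["grip_width"]*85,o["position"],o["ft_force"],o["torque"],o["joint_pos"].round(2))
f=np.load("pics/w17.npz")
R=Ro.from_quat(f["q"]).as_matrix(); W=cloud("wrist",f["d"],(f["pos"],f["q"])); L=(W-f["pos"])@R*1000
for v in [180,200,220]:
    m=[u for u in range(245,285) if .2<W[v,u,2]<.3]
    print(v,m[0],m[-1],L[v,m].min(0).round(1),L[v,m].max(0).round(1),W[v,m,2].max())
C0=np.array([.47394,.19786]); y=np.deg2rad(-8.6); ax=np.array([np.cos(y),np.sin(y)])
b=f["pos"]+R@np.array([0,-.0002,-.0433]); bx=(b[:2]-C0)@ax-.092; bz=b[2]-.062; print("bar",b,bx,bz,np.hypot(bx,bz),"theta",np.arctan2(bz,-bx)-np.arctan2(.048,.188))
E
```

```text
17.7 10.090103951249292 [0.49385477 0.19572476 0.1994265 ] [-0.70912056  0.47883113  2.04572108] [0.0453718  0.35514225 0.04700747] [ 0.23  0.21 -0.78  1.68  0.15  1.31 -0.73]
180 247 274 [ 43.9  -6.2 -50.1] [ 46.    5.6 -42.6] 0.24950949417010998
200 248 274 [ 35.3  -5.7 -49.6] [ 37.1   5.7 -44.4] 0.24900446443373167
220 248 273 [ 25.5  -5.9 -49.5] [ 27.9   5.3 -43.9] 0.24893863055195384
bar [0.49371081 0.195805   0.24272665] -0.0721441948654027 0.18072664559077084 0.19459420669503316 theta 0.9410101559994343
```

View pics/w17.png

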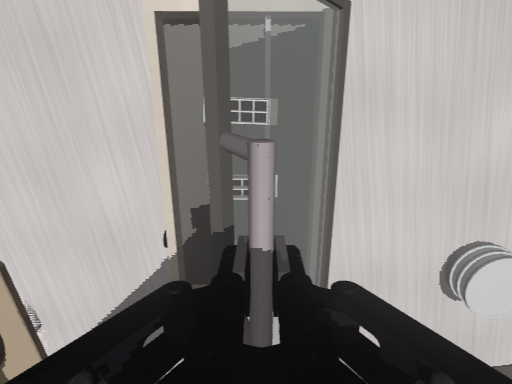

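Lid angle works out to 0.94, as planned. Last three steps to 0.785.

{"op": "move_arm", "data": {"deltas": [[0,-0.0093,0.004,0,0,0,-1],[0,-0.009,0.0045,0,0,0,-1],[0,-0.0088,0.005,0,0,0,-1],[0,0,0,0,0,0,-1],[0,0,0,0,0,0,-1],[0,0,0,0,0,0,-1],[0,0,0,0,0,0,-1]]}}

```text
clock: 18.62
position: [0.4682, 0.1998, 0.1865]
ee_rot: [0.758, 0.653, -0.0, 0.0]
ft_force: [-3.7, -5.0, 2.9]
grip_width: 0.122
```

```bash
python3 - <<'E'
from h import *
o,p,d=snap("wrist","w18"); print(o["clock"],o["grip_width"]*85,o["position"],o["ft_force"],o["torque"],o["joint_velocities"].round(4))
f=np.load("pics/w18.npz")
R=Ro.from_quat(f["q"]).as_matrix(); W=cloud("wrist",f["d"],(f["pos"],f["q"])); L=(W-f["pos"])@R*1000
m=[u for u in range(245,285) if .2<W[200,u,2]<.3]; top=L[200,m].min(0); print(top)
C0=np.array([.47394,.19786]); y=np.deg2rad(-8.6); ax=np.array([np.cos(y),np.sin(y)])
b=f["pos"]+R@np.array([0,-.0002,(top[2]+6)/1000]); bx=(b[:2]-C0)@ax-.092; bz=b[2]-.062; print("bar",b,np.hypot(bx,bz),"theta",np.arctan2(bz,-bx)-np.arctan2(.048,.188))
for n in("side","top"):
    o,p,d=snap(n,n+"18")
    q=p[90:225,175:325] if n=="side" else p[120:250,125:270]
    cv2.imwrite(f"pics/{n}18A.png",cv2.resize(q[...,::-1],None,fx=4.4,fy=4.4,interpolation=cv2.INTER_CUBIC))
E
```

```text
18.625 10.399003580618086 [0.46820083 0.19977013 0.18647822] [-3.68281143 -4.95914378  2.89471243] [-0.78116316  0.65539922 -0.07300686] [ 0.0004 -0.0006  0.0001  0.0015  0.0001  0.001   0.0002]
[ 35.64851788  -5.75296871 -49.98053673]
bar [0.46801353 0.1998162  0.23045879] 0.19496730162274278 theta 0.7932539429925302
```

View pics/w18.png

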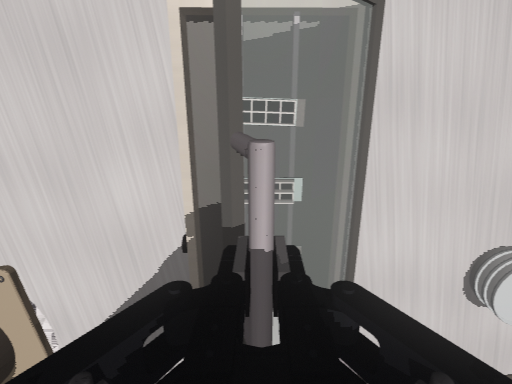

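View pics/side18A.png

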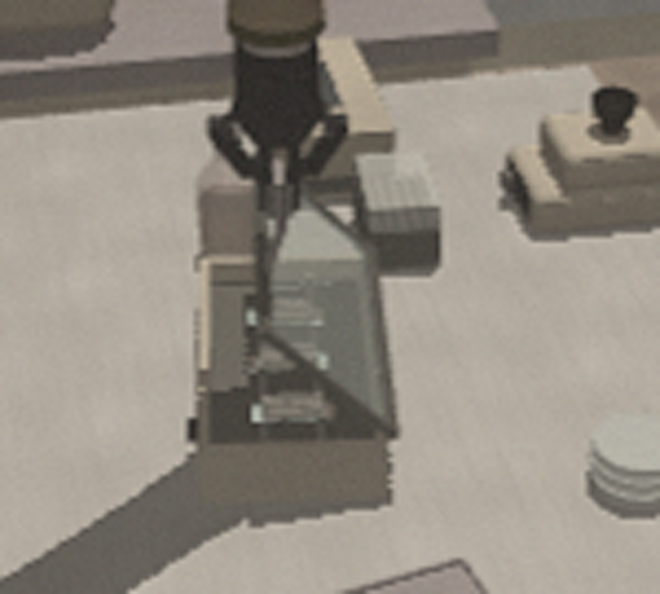

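View pics/top18A.png

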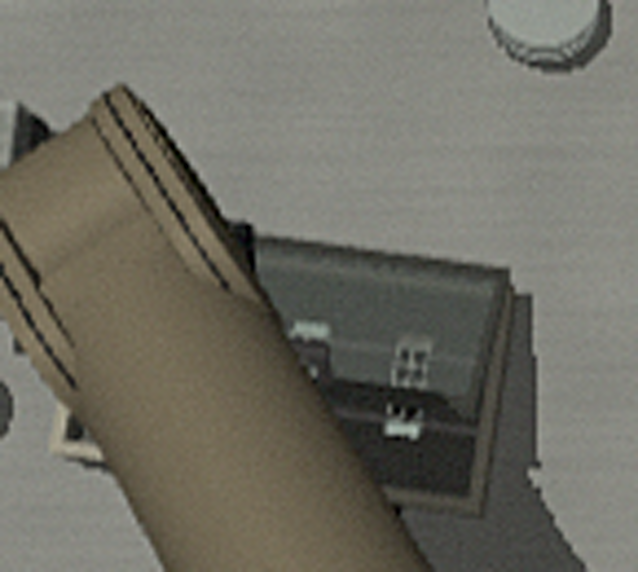

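The lid is at about 0.79 rad, held and still, and the slides below it haven't moved. Handing in.

```bash
python3 - <<'E'
from h import *
o=manip.get_obs(); print(o["clock"],o["grip_width"]*85,o["position"],o["ft_force"])
print(manip.hand_in())
E
```

```text
18.775 10.278556511490125 [0.46819415 0.19974077 0.18646422] [-3.22056146 -3.37491996  3.30084664]
the job is handed in; nothing more can be done
None
```

I placed the new slide across both rails between the two others, then brought the lid forward by its handle. I handed in at about 18.8 s with the gripper still holding the lid half open.

- **Slide:** after release it measured 0.8 mm off centre in chamber x. It was 80 mm centre to centre from each neighbour and square within about 1°. Its level was judged by eye only. The later views through the lid show it still there.
- **Lid:** the last check put it at about 0.79 rad (45.4°), with the fingers closed on the bar and the arm still. The wrist read about 3 N in each axis, a few newtons of it sideways.
- **What went wrong:** the first grasp closed on nothing. The depth pictures showed the fingertips about 28 mm short of the stated TCP. The slide had not moved, so I corrected for the offset and gripped again. The grip reading on the bar was about 10.4 mm against its 12 mm, which I took as a small gauge error.

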